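# Space the sterilising boxes on the oven tray

### The arm

A 6-joint arm with a two-finger parallel gripper is mounted at the origin on the work surface. World frame = base frame: x ahead of the robot, y to its left, z up, the work surface at z = 0. Lengths are in m, angles in rad, forces in N, time in s.
With the tool pointing down it reaches from about 0.3 to 0.775 m from the base axis. Payload 14.6 kg.
Tool frame: the origin (TCP) lies on the centre line of the jaws, within the pads' length; the fingertips stand 25 mm ahead of it and the grasp point (between the pads) lies 6 mm ahead of it (r.tcp_to_tips is the distance from the TCP to the fingertips, in m); y points along the fingers, x is the direction in which the jaws open and shut, and the axes are right-handed (so a half turn about y gives the same grasp; the last joint's range is limited). The gripper opens to 85 mm and grips with 20 to 120 N. Pads are 22 mm wide; open, the fingers measure 114 mm over their backs; the gripper's body (76 mm by 85 mm) begins 54 mm behind the grasp point. The pads swing forward as they close: fully open they stand 13 mm farther back than shut.
Start: joints at [-1.232, 0.3, 1.521, -0, 1.321, -0.067], TCP at [0.217, -0.505, 0.256] pointing down, gripper open.
Joint ranges: [-3.03, 3.03], [-0.79, 2.21], [0.23, 2.52], [-1.04, 4.18], [0, 3.07], [-2.55, 2.55]. Speed limits (rad/s): [2.22, 2.22, 2.57, 3.14, 3.14, 3.14].

### API

Orientations are given as a unit quaternion [w, x, y, z].
In Python, from cell import status, vision, hand_in, r gives the robot as it stands. The module is installed in compiled form; this text tells all that it offers.
- The arm moves only by the shell command python3 -m handwheel 'ROWS'. ROWS is JSON, one flat list of numbers, 7 for each row, row after row: the shift along the tool's x, y, z in mm, then the turn, a rotation vector about the tool's x, y, z in degrees, then the closure in counts, from 0 (fully open) to 255 (shut). A call has 1 to 10 rows; each row is the pose to reach, as a shift and turn from the pose measured when the call began, along the tool's axes at that moment; what a row does not reach only later rows make up. A row lasts 1/12 s, in which the tool goes at most 41.7 mm and 7.16 degrees, less where a joint would pass 70% of its speed; a pose out of reach is approached as far as the arm can. A call with a gripper value outside its range is refused whole. The fingers move at their own pace and stop on an object; the grip force is fixed at half the most. Time passes only in rows, so rows that repeat a pose let the fingers close. It gives the time, the measured TCP pose, the force and the opening at its end, in the units of the state.
- status.sense(): the state, without advancing time (a new reading comes with each control period).
- vision.read_camera(name): name is "scene" or "side" or "wrist"; returns a dict with "image" (400x640x3 uint8, blue, green, red), "z_map" (400x640 float32, m along the optical axis (not along the pixel's ray), 0 where there is no reading), "camera_matrix" (3x3 intrinsics, pixels), "rvec" (rotation vector, rad) and "tvec" (3), from world to camera coordinates, as OpenCV has them; the wrist camera has in their place "mount" (4x4, takes a point from camera to tool coordinates, whose origin is the TCP and whose axes are the tool frame's). Camera axes: x right, y down, z forward; pixel columns grow to the right and rows downward; lengths in m; the calibration is good to about 2 mm. A picture is of the moment at which its call begins: read the wrist's pose just before it.
- hand_in(): hands the job in, once; it reports no verdict.
The state is a dict: "clock": time; "q": joint angles; "joint_vel": joint speeds; "tau": joint torques, N m; "eef_pos": TCP position; "ee_rot": TCP orientation; "ft_force": force on the tool from outside, world axes, zero at the start; "moment": the same for the moment, N m; "grip_width": opening from 0.0 (shut) to 1.0 (fully open).
Only numpy, scipy, OpenCV 4.12 (cv2) and the standard library are available. Lean on these libraries where they do the work, as an engineer would, in place of code of your own. Each camera call takes 0.05 s, during which the arm holds its last target.

### The job

Set the two loose steel boxes on the oven tray in a row with the box in the corner, all backed square against the tray's rear rim, with an even air gap the thickness of the T-gauge's blade between neighbours. Slide the boxes, never lift them: stand the gauge's blade against the corner box and push one box up to it, then move the gauge to that box's free side and push the other box up to it. Finally lift the gauge out and stand it back on the rubber mat, leaving the gaps as set and the corner box and all other things where they are.

Things in the scene. Friction and masses are not known exactly. Their poses are not given: they have to be found in the camera images.
- tray: dark steel oven tray, fixed. Origin on the bench (z = 0), frame: x to the rear (away from the robot), y to the left, yaw about +-0.12 rad. Floor 5 mm thick, from x = -80 to +115 mm and y = -255 to +220 mm. A rear rim (inner face at x = +110 mm) and a left end rim (inner face at y = +215 mm), both 5 mm thick, tops at z = 25 mm; front and right end are open. A box backed against the rear rim has its centre at x = +60 mm.
- corner_box: the steel box (100 deep x 90 wide x 38 mm high, lidded, flat sides) that already stands in the tray's rear left corner, within about 1 mm of both rims. Origin at the centre of its underside; x and y as the tray's. Loose but full, 0.9 kg; a gauge jammed hard against it can drag it; to be left in place.
- box_a: one of two loose steel boxes on the tray, 100 deep x 90 wide x 38 mm high. Origin at the centre of its underside. Its x axis runs along its 100 mm depth, y along its 90 mm width. Loose, 0.21 to 0.42 kg; it slides on the tray when pushed with some 1.5 to 5 N. Box_a and box_b are alike; either may be the one nearer the corner box and either may be set first.
- box_b: the other loose steel box, the same in all respects as box_a. A box with nothing firm behind it gives way just as easily, so the first box can be shoved along when the second is closed up on the gauge.
- gauge_head (a point): white plastic T-gauge, 0.1 kg: a block-shaped head (34 long x 36 wide x 40 mm high) to grip, from whose middle a straight blade (75 long x 12 thick x 30 mm high) runs out along the gauge's +x. This point is the centre of the head, half-way up (20 mm above its underside); z up, y across the blade. The head is wider than a gap, so it stays in front of the row. It starts standing on the mat.
- gauge_blade (a point): centre of the gauge's blade: 54.5 mm along +x from the head's centre, 15 mm above the underside; axes as the head's. The blade's faces are 6 mm either side.
- mat: black rubber mat on the bench to the left of the tray, fixed, 160 (its x) x 130 (its y) x 3 mm; origin at the centre of its underside.
- jar: small capped specimen jar, 34 mm across, 50 mm tall, standing on the tray in front of the corner box; origin at the centre of its underside. To be left alone.
- beaker: open glass beaker, 60 mm across, 65 mm tall, on the bench; origin at the centre of its underside. To be left alone.
- bottle: amber reagent bottle with a black cap, 60 mm across, 130 mm tall, on the bench; origin at the centre of its underside. To be left alone.
- rack: white plastic slide rack, 60 x 90 x 45 mm high, on the bench beyond the tray's open right end; origin at the centre of its underside. To be left alone.
- slidebox: small wooden slide box, 70 x 90 x 35 mm high, on the bench right of the tray's front; origin at the centre of its underside. To be left alone.
- dish: shallow round steel dish, 80 mm across, 20 mm high, on the bench in front of the tray; origin at the centre of its underside. To be left alone.
Mind the look-alikes: they are no part of the job. What is shaped like the box_b but purple or yellow is not meant.

How it is judged:
On the way, in this order (a step that is already met when the one before it is completed fails the run):
1. the gauge's blade stands between the corner box and a first box, which is backed square against the rear rim and closed up to a blade's gap (((y of box_a in the frame of corner_box between -0.105 and -0.099 m and x of box_a in the frame of tray between 0.056 and 0.063 m and angle between the x axis of box_a and the x axis of tray, either way round below 0.05 rad and height (world z) of box_a below 0.01 m and y of gauge_blade in the frame of corner_box between -0.0545 and -0.0475 m and x of gauge_blade in the frame of corner_box between -0.045 and 0.035 m and height (world z) of gauge_blade below 0.03 m) or (y of box_b in the frame of corner_box between -0.105 and -0.099 m and x of box_b in the frame of tray between 0.056 and 0.063 m and angle between the x axis of box_b and the x axis of tray, either way round below 0.05 rad and height (world z) of box_b below 0.01 m and y of gauge_blade in the frame of corner_box between -0.0545 and -0.0475 m and x of gauge_blade in the frame of corner_box between -0.045 and 0.035 m and height (world z) of gauge_blade below 0.03 m))), for 0.2 s.
2. the gauge's blade stands on the free side of the first box, and the second box is backed square against the rear rim and closed up to a blade's gap there (((y of box_a in the frame of corner_box between -0.105 and -0.099 m and x of box_a in the frame of tray between 0.056 and 0.063 m and angle between the x axis of each of box_a, box_b and the x axis of tray, either way round below 0.05 rad and height (world z) of each of box_a, box_b below 0.01 m and y of box_b in the frame of box_a between -0.105 and -0.099 m and x of box_b in the frame of tray between 0.056 and 0.063 m and y of gauge_blade in the frame of box_a between -0.0545 and -0.0475 m and x of gauge_blade in the frame of box_a between -0.045 and 0.035 m and height (world z) of gauge_blade below 0.03 m) or (y of box_b in the frame of corner_box between -0.105 and -0.099 m and x of box_b in the frame of tray between 0.056 and 0.063 m and angle between the x axis of each of box_b, box_a and the x axis of tray, either way round below 0.05 rad and height (world z) of each of box_b, box_a below 0.01 m and y of box_a in the frame of box_b between -0.105 and -0.099 m and x of box_a in the frame of tray between 0.056 and 0.063 m and y of gauge_blade in the frame of box_b between -0.0545 and -0.0475 m and x of gauge_blade in the frame of box_b between -0.045 and 0.035 m and height (world z) of gauge_blade below 0.03 m))), for 0.2 s.
At the end, for the whole second after the job is handed in: Both boxes stand in a row with the corner box on the tray: each backed against the rear rim (within about 3 mm), square to it (within 0.05 rad), each gap 12 mm within 3 mm; the gauge stands upright on the mat, the centres of its head and of its blade over it; all at rest (((y of box_a in the frame of corner_box between -0.105 and -0.099 m and x of box_a in the frame of tray between 0.056 and 0.063 m and angle between the x axis of each of box_a, box_b and the x axis of tray, either way round below 0.05 rad and height (world z) of each of box_a, box_b below 0.01 m and y of box_b in the frame of box_a between -0.105 and -0.099 m and x of box_b in the frame of tray between 0.056 and 0.063 m) or (y of box_b in the frame of corner_box between -0.105 and -0.099 m and x of box_b in the frame of tray between 0.056 and 0.063 m and angle between the x axis of each of box_b, box_a and the x axis of tray, either way round below 0.05 rad and height (world z) of each of box_b, box_a below 0.01 m and y of box_a in the frame of box_b between -0.105 and -0.099 m and x of box_a in the frame of tray between 0.056 and 0.063 m)) and x of gauge_head in the frame of mat between -0.085 and 0.085 m and y of gauge_head in the frame of mat between -0.07 and 0.07 m and x of gauge_blade in the frame of mat between -0.085 and 0.085 m and y of gauge_blade in the frame of mat between -0.07 and 0.07 m and height (world z) of gauge_head below 0.03 m and angle between gauge_head's own z axis and vertical below 0.1 rad and linear speed of each of box_a, box_b below 0.01 m/s); the robot touches nothing.
It fails at once if a box is lifted off the tray (height (world z) of any of box_a, box_b, corner_box above 0.025 m).
It fails at once if the corner box is shifted by more than 8 mm (distance of corner_box from where it was at the start of the episode above 0.008 m).
It fails at once if a bystander is shifted by more than 20 mm or knocked over (distance of any of jar, beaker, bottle, rack, slidebox, dish from where it was at the start of the episode above 0.02 m or angle between any of jar, beaker, bottle, rack, slidebox, dish's own z axis and vertical above 0.5 rad).
It also fails if it takes over 72 s, if anything falls off the work surface, if the arm or the gripper's body presses on something with over 40 N, if the wrist force passes 120 N, or if a joint passes its speed limit or range.

## Working session

There is one attempt and no reset: what is moved stays moved. The work goes in short steps, Python scripts to look and compute and a shell command to move; the robot and the scene stay as the last step left them, time stands still between calls to the robot, and variables do not carry over. Pictures are saved under pics/ and viewed, and the job is handed in when it is done.

```bash
mkdir -p pics; ls
cat > h.py <<'E'
import numpy as np, cv2
from cell import status, vision, hand_in, r
from scipy.spatial.transform import Rotation as R
def q2R(q): return R.from_quat([q[1],q[2],q[3],q[0]]).as_matrix()
def cam(name):
    s=status.sense(); d=vision.read_camera(name)
    if 'mount' in d:
        T=np.eye(4); T[:3,:3]=q2R(s['ee_rot']); T[:3,3]=s['eef_pos']
        d['T']=T@np.array(d['mount'])
    else:
        Rm=cv2.Rodrigues(np.array(d['rvec'],float))[0]; t=np.array(d['tvec'],float).reshape(3)
        T=np.eye(4); T[:3,:3]=Rm.T; T[:3,3]=-Rm.T@t; d['T']=T
    return d
def cloud(d):
    z=d['z_map']; K=np.array(d['camera_matrix']); v,u=np.indices(z.shape)
    P=np.stack([(u-K[0,2])/K[0,0]*z,(v-K[1,2])/K[1,1]*z,z],-1)
    W=P@d['T'][:3,:3].T+d['T'][:3,3]; W[z==0]=np.nan
    return W
E
python3 - <<'E'
from h import *
s=status.sense(); print(s, r.tcp_to_tips)
for n in ['scene','side','wrist']:
    d=cam(n); cv2.imwrite(f'pics/{n}0.png',d['image']); print(n,d['T'].round(3).tolist(),d['camera_matrix'])
    np.savez(f'{n}0.npz',W=cloud(d),im=d['image'])
E
```

```text
pics
{'clock': 0.0, 'q': array([-1.23161193e+00,  3.00486309e-01,  1.52160637e+00,  1.16526461e-05,
        1.32069031e+00, -6.66531681e-02]), 'joint_vel': array([-1.26649149e-03,  5.00263795e-04, -8.24865194e-05, -9.36192239e-04,
        7.18567066e-05,  1.12517010e-04]), 'tau': array([-6.37228186e-04, -5.43492615e+01, -3.61797881e+01, -3.04421235e-05,
        4.00949386e-03, -4.16617456e-05]), 'eef_pos': array([ 0.21703604, -0.50513703,  0.25570225]), 'ee_rot': array([ 0.59076272, -0.59024756,  0.38931035, -0.38864467]), 'ft_force': array([-0.02009889,  0.41560362,  0.37441585]), 'moment': array([0.01502862, 0.00392678, 0.05051982]), 'grip_width': 0.9996311001173429} 0.025
scene [[-0.4, 0.507, -0.763, 1.421], [0.916, 0.224, -0.332, 0.42], [0.003, -0.832, -0.554, 0.781], [0.0, 0.0, 0.0, 1.0]] [[481.11489257   0.         316.06705308]
 [  0.         481.11489257 187.81358021]
 [  0.           0.           1.        ]]
side [[-0.984, -0.122, 0.129, 0.35], [-0.178, 0.663, -0.727, 0.673], [0.003, -0.739, -0.674, 0.676], [0.0, 0.0, 0.0, 1.0]] [[381.36291691   0.         322.24109081]
 [  0.         381.36291691 201.02187071]
 [  0.           0.           1.        ]]
wrist [[0.396, -0.871, -0.292, 0.293], [-0.918, -0.376, -0.125, -0.474], [-0.001, 0.318, -0.948, 0.373], [0.0, 0.0, 0.0, 1.0]] [[357.84741232   0.         317.96029822]
 [  0.         357.84741232 200.60236527]
 [  0.           0.           1.        ]]
```

View pics/scene0.png

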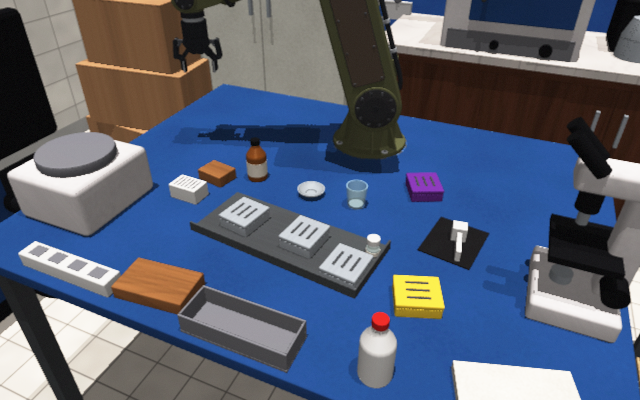

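View pics/side0.png

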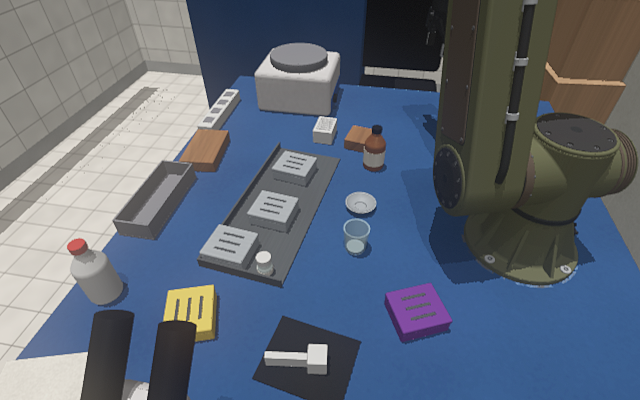

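```bash
cat > bev.py <<'E'
from h import *
import sys
def bev(W,im,zmin,zmax,x0=.2,x1=.9,y0=-.5,y1=.5,s=1000):
    B=np.zeros((int((x1-x0)*s),int((y1-y0)*s),3),np.uint8)
    m=(W[...,2]>zmin)&(W[...,2]<zmax)&(W[...,0]>x0)&(W[...,0]<x1)&(W[...,1]>y0)&(W[...,1]<y1)
    P=W[m];c=im[m];o=np.argsort(P[:,2]);P=P[o];c=c[o]
    B[np.clip(((x1-P[:,0])*s).astype(int),0,B.shape[0]-1),np.clip(((y1-P[:,1])*s).astype(int),0,B.shape[1]-1)]=c
    return B
if __name__=='__main__':
    for n in ['scene','side']:
        z=np.load(n+'0.npz'); B=bev(z['W'],z['im'],-.01,.2,s=800); cv2.imwrite(f'pics/bev_{n}.png',cv2.dilate(B,np.ones((2,2))))
E
python3 bev.py
```

```text
(no output)
```

The scene shows three grey boxes on the dark tray: the corner box at (348,264), the middle one at (304,234) and the far one at (243,213). The jar is at (373,243). The gauge stands on the black mat at (459,238). The purple (424,187) and yellow (417,296) boxes are look-alikes off the tray.

```bash
cat > meas.py <<'E'
from h import *
def clusters(W,zlo,zhi,box=(.3,.85,-.5,.5),minpts=60,s=1000):
    m=(W[...,2]>zlo)&(W[...,2]<zhi)&(W[...,0]>box[0])&(W[...,0]<box[1])&(W[...,1]>box[2])&(W[...,1]<box[3])
    n,l,st,_=cv2.connectedComponentsWithStats(m.astype(np.uint8),connectivity=8)
    out=[]
    for i in range(1,n):
        if st[i,4]<minpts: continue
        P=W[l==i]; rc=cv2.minAreaRect((P[:,:2]*1000).astype(np.float32))
        v,u=np.where(l==i)
        out.append((st[i,4],(int(u.mean()),int(v.mean())),np.round(rc[0],1),np.round(rc[1],1),round(rc[2],2),round(np.median(P[:,2])*1000,1)))
    return out
if __name__=='__main__':
    for n in ['scene','side']:
        z=np.load(n+'0.npz'); W=z['W']
        print(n,'ztop 36-50'); [print(*c) for c in clusters(W,.036,.050)]
        print('floor tray .002-.009'); [print(*c) for c in clusters(W,.0025,.009,minpts=300)]
        print('blade'); [print(*c) for c in clusters(W,.028,.036,minpts=30)]
        print('rims'); [print(*c) for c in clusters(W,.022,.028,minpts=30)]
E
python3 meas.py
```

```text
scene ztop 36-50
82 (257, 168) [ 375.4 -224.9] [30.3 59.6] 32.55 43.8
368 (114, 202) [ 662.3 -480.8] [ 20.2 257.4] 87.49 43.2
445 (188, 183) [ 525.8 -361.8] [91.7 65. ] 85.39 43.8
61 (356, 186) [356.3  80.5] [18.9 44. ] 16.06 44.5
78 (356, 195) [393.   91.6] [23.5 52.2] 18.18 43.6
852 (244, 211) [ 574.2 -150.9] [ 94.  103.2] 81.34 42.0
1010 (304, 231) [586.3  26. ] [ 91.1 105.2] 82.64 41.9
145 (460, 225) [409.4 371.3] [38.8 35.8] 5.11 41.5
1266 (346, 262) [647.5 158.9] [ 90.5 103.4] 83.46 42.0
1142 (417, 290) [666.6 326.9] [91.  99.6] 19.4 37.4
545 (254, 305) [846.1  29.3] [241.3   7.9] 89.98 44.8
floor tray .002-.009
2969 (281, 233) [569.  -43.6] [429.7 175. ] 83.15 4.5
426 (440, 242) [425.1 350. ] [ 98.1 161.7] 82.02 3.4
blade
370 (216, 169) [ 415.6 -341.1] [93.5 73.4] 77.15 33.6
51 (257, 171) [ 376.9 -226.1] [30.7 59.9] 27.92 32.2
204 (115, 205) [ 661.9 -482.2] [ 19.3 255.7] 87.53 32.0
79 (186, 191) [ 551.9 -358. ] [33.3 98.1] 18.0 32.1
39 (356, 198) [389.5  91.2] [24.5 52.1] 19.42 32.1
114 (244, 220) [ 599.4 -132.4] [ 64.7 129.8] 37.72 31.8
142 (459, 239) [459.2 384.3] [81.2 34.8
[... 2965 characters left out ...]
[ 364.1 -213.2] [25.5 58.1] 85.11 24.4
31 (206, 164) [ 826.3 -117.5] [47.  10.8] 8.88 24.8
118 (171, 202) [846.2  32.3] [236.6   5.8] 89.69 24.8
57 (288, 177) [ 582.2 -107.1] [ 6. 95.] 77.75 24.9
33 (356, 233) [378.3  67.3] [32.2  8.3] 3.72 24.8
386 (239, 266) [608.5 170.4] [ 93.1 195.3] 83.11 24.4
49 (113, 289) [842.5 303.8] [44.2  9.4] 83.35 25.1
31 (203, 333) [624.2 364.6] [29.4  3.1] 20.84 24.4
67 (284, 360) [465.  386.8] [71.6  2.2] 7.79 24.5
45 (80, 364) [810.6 455.3] [20.8 13.3] 2.81 22.8
85 (66, 374) [826.4 471.8] [21.9 40.6] 63.35 22.6
33 (315, 368) [409.3 391.1] [32.5  2. ] 7.14 25.0
51 (77, 376) [802.8 473.1] [18.2 24.8] 19.69 22.8
44 (54, 382) [833.5 488.5] [17.2 16.5] 76.36 22.7
```

View pics/bev_scene.png

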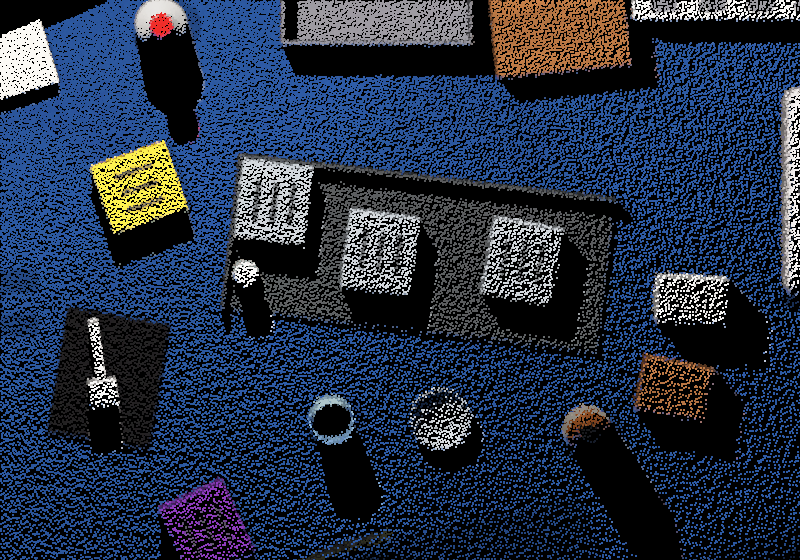

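View pics/bev_side.png

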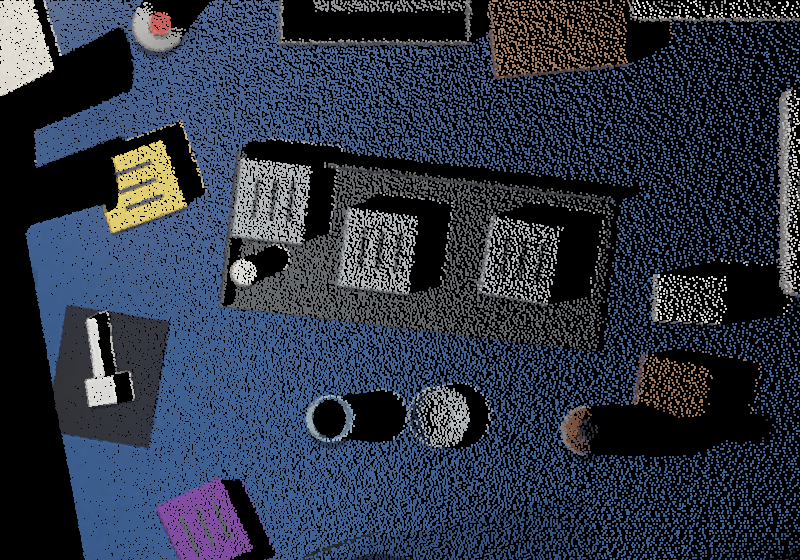

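```bash
cat > plan.py <<'E'
from h import *
C=np.array([.648,.1599]); PSI=np.radians(-6.75)
def tr(u,v):  # mm in corner box/tray axes relative to corner box centre -> world m
    c,s=np.cos(PSI),np.sin(PSI); return C+np.array([c*u-s*v,s*u+c*v])/1000
def inv(x,y):
    c,s=np.cos(PSI),np.sin(PSI); d=(np.array([x,y])-C)*1000; return np.array([c*d[0]+s*d[1],-s*d[0]+c*d[1]])
def target(xyd):  # tool x axis heading (deg world), tool y down
    a=np.radians(xyd); X=np.array([np.cos(a),np.sin(a),0]); Y=np.array([0,0,-1.]); return np.stack([X,Y,np.cross(X,Y)],1)
def rel(pts,s=None):
    """pts: list (x,y,z,heading deg) world"""
    s=s or status.sense(); R0=q2R(s['ee_rot']); p0=np.array(s['eef_pos'])
    print('t',round(s['clock'],2),'tcp',(p0*1000).round(1),'toolx',R0[:,0].round(3),'head',round(np.degrees(np.arctan2(R0[1,0],R0[0,0])),2),'tray',inv(*p0[:2]).round(1),'F',s['ft_force'].round(1),'g',round(s['grip_width'],3))
    for x,y,z,h in pts:
        d=R0.T@(np.array([x,y,z])-p0)*1000; rv=np.degrees(R.from_matrix(R0.T@target(h)).as_rotvec())
        print(d.round(1),rv.round(2),'norm',np.linalg.norm(d).round(0))
def relt(pts): rel([(*tr(u,v),z,h) for u,v,z,h in pts])
E
python3 - <<'E'
from plan import *
d=cam('wrist'); 
print('mount',np.array(d['mount']).round(3).tolist())
for n,x,y in [('mid',.58615,.02695),('far',.5746,-.150),('jar',.5625,.196),('head',.4103,.3728)]: print(n,inv(x,y))
# far-box front approach: two headings options
for h in (-96.75,83.25):
    relt([(-115,-316,.15,h),(-115,-316,.036,h),(-61,-316,.036,h)])
E
```

```text
mount [[1.0, 0.001, 0.0, 0.001], [0.0, -0.318, 0.948, -0.117], [0.001, -0.948, -0.318, 0.082], [0.0, 0.0, 0.0, 1.0]]
mid [ -45.79468707 -139.29813938]
far [ -36.46638527 -316.37915978]
jar [-89.15045312  25.80032381]
head [-261.07608414  183.48563511]
t 0.2 tcp [ 217.1 -505.2  256. ] toolx [ 0.395 -0.919 -0.001] head -66.75 tray [-349.8 -711.2] F [-0.3 -0.3  1.2] g 1.003
[-224.8  106.1  400.9] [ 1.e-02  3.e+01 -4.e-02] norm 472.0
[-224.7  220.1  400.9] [ 1.e-02  3.e+01 -4.e-02] norm 510.0
[-197.7  220.1  447.6] [ 1.e-02  3.e+01 -4.e-02] norm 537.0
t 0.2 tcp [ 217.1 -505.2  256. ] toolx [ 0.395 -0.919 -0.001] head -66.75 tray [-349.8 -711.2] F [-0.3 -0.3  1.2] g 1.003
[-224.8  106.1  400.9] [-5.0e-02 -1.5e+02 -1.0e-02] norm 472.0
[-224.7  220.1  400.9] [-5.0e-02 -1.5e+02 -1.0e-02] norm 510.0
[-197.7  220.1  447.6] [-5.0e-02 -1.5e+02 -1.0e-02] norm 537.0
```

```bash
python3 -m handwheel '[-225,56,401,0,30,0,90, -225,56,401,0,30,0,90, -225,56,401,0,30,0,90, -225,56,401,0,30,0,90, -225,56,401,0,30,0,90, -225,56,401,0,30,0,90, -225,56,401,0,30,0,90, -225,56,401,0,30,0,90, -225,56,401,0,30,0,90, -225,56,401,0,30,0,90]'
python3 - <<'E'
from plan import *
h=-96.75
relt([(-115,-316,.2,h),(-115,-316,.036,h),(-61,-316,.036,h)])
E
```

```text
clock: 1.03
eef_pos: [0.4625, -0.1842, 0.2071]
ee_rot: [0.47, -0.47, 0.529, -0.528]
ft_force: [0.2, -1.1, 0.3]
grip_width: 0.648
t 1.03 tcp [ 462.5 -184.2  207.1] toolx [-0.118 -0.993 -0.001] head -96.75 tray [-143.8 -363.5] F [ 0.2 -1.1  0.3] g 0.648
[-47.5   7.1  28.8] [ 0.   -0.   -0.03] norm 56.0
[-47.4 171.1  28.8] [ 0.   -0.   -0.03] norm 180.0
[-47.4 171.1  82.8] [ 0.   -0.   -0.03] norm 196.0
```

```bash
python3 -m handwheel '[-47,8,29,0,0,0,90, -47,8,29,0,0,0,90, -47,45,29,0,0,0,90, -47,85,29,0,0,0,90, -47,125,29,0,0,0,90, -47,165,29,0,0,0,90, -47,171,29,0,0,0,90, -47,171,29,0,0,0,90]'
python3 - <<'E'
from plan import *
h=-96.75
relt([(-61,-316,.036,h)])
for n in ['side','wrist']:
    d=cam(n); cv2.imwrite(f'pics/{n}1.png',d['image'])
E
```

```text
clock: 1.7
eef_pos: [0.4957, -0.1405, 0.0345]
ee_rot: [0.469, -0.47, 0.53, -0.527]
ft_force: [0.2, 0.3, 0.5]
grip_width: 0.646
t 1.7 tcp [ 495.7 -140.5   34.5] toolx [-0.118 -0.993 -0.002] head -96.76 tray [-115.9 -316.2] F [0.2 0.3 0.5] g 0.646
[-0.2 -1.7 54.9] [ 0.26 -0.01 -0.09] norm 55.0
```

View pics/wrist1.png

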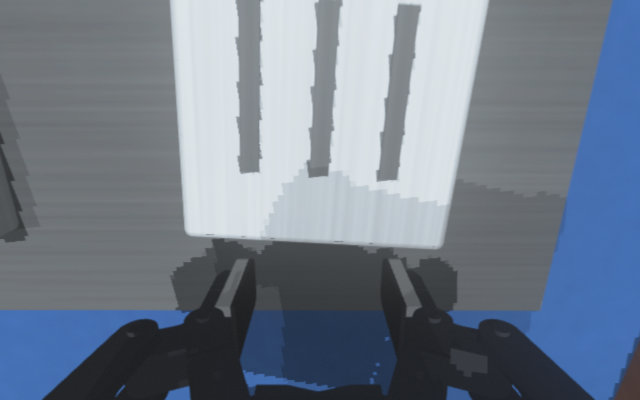

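View pics/side1.png

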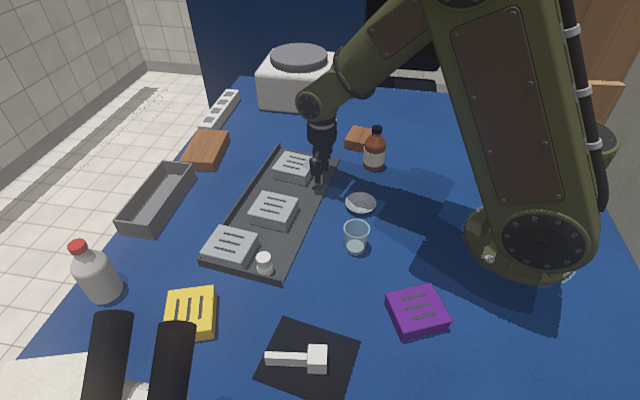

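The wrist view shows the fingers at (235,300) and (405,300), centred ahead of the far box's front edge. The front edge is at row ~240 and the box spans x from 185 to 440. I'll push the box back now.

```bash
python3 -m handwheel '[0,-2,10,0,0,0,90, 0,-2,16,0,0,0,90, 0,-2,22,0,0,0,90, 0,-2,28,0,0,0,90, 0,-2,34,0,0,0,90, 0,-2,40,0,0,0,90, 0,-2,45,0,0,0,90, 0,-2,50,0,0,0,90]'
python3 - <<'E'
from plan import *
h=-96.75
relt([(-61,-316,.036,h)])
d=cam('side'); cv2.imwrite('pics/side2.png',d['image'][120:280,180:380].repeat(3,0).repeat(3,1))
from meas import clusters
W=cloud(d)
for c in clusters(W,.036,.050,box=(.5,.75,-.25,.25),minpts=200): print(c, inv(*(c[2]/1000)))
E
```

```text
clock: 2.47
eef_pos: [0.5478, -0.1471, 0.04]
ee_rot: [-0.47, 0.469, -0.528, 0.529]
ft_force: [-1.9, 0.3, 0.9]
grip_width: 0.646
t 2.47 tcp [ 547.8 -147.1   40. ] toolx [-0.118 -0.993 -0.   ] head -96.75 tray [ -63.4 -316.6] F [-1.9  0.3  0.9] g 0.646
[-0.6  4.   2.4] [-0.1  -0.   -0.01] norm 5.0
(np.int32(598), (279, 163), array([ 598.5, -148.2]), array([ 92.2, 123.6]), 81.17, np.float64(42.5)) [ -12.94361646 -311.78249276]
(np.int32(1104), (273, 207), array([586.3,  28.1]), array([ 91.8, 100.6]), 82.92, np.float64(42.4)) [ -45.78089481 -138.13848005]
(np.int32(1482), (229, 244), array([648.3, 160.4]), array([ 91.9, 100.1]), 83.07, np.float64(42.4)) [0.23915184 0.53179545]
```

View pics/side2.png

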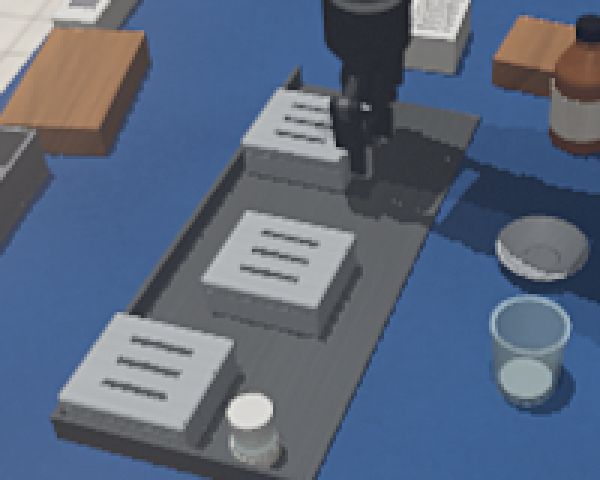

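```bash
python3 -m handwheel '[0,1,2,0,0,0,90, 0,1,3,0,0,0,90, 0,1,3,0,0,0,90]'; python3 -m handwheel '[0,0,1,0,0,0,90, 0,0,2,0,0,0,90,0,0,2,0,0,0,90]'
python3 - <<'E'
from plan import *
relt([])
E
```

```text
clock: 2.77
eef_pos: [0.5507, -0.1474, 0.0388]
ee_rot: [0.47, -0.47, 0.529, -0.528]
ft_force: [-7.5, 1.6, 4.3]
grip_width: 0.649
clock: 3.02
eef_pos: [0.5508, -0.1474, 0.0384]
ee_rot: [0.468, -0.471, 0.53, -0.527]
ft_force: [-20.2, 2.7, 13.7]
grip_width: 0.647
t 3.02 tcp [ 550.8 -147.4   38.4] toolx [-0.118 -0.993 -0.001] head -96.76 tray [ -60.4 -316.6] F [-20.2   2.7  13.7] g 0.647
```

```bash
python3 -m handwheel '[0,0,-25,0,0,0,90, 0,0,-60,0,0,0,90, -35,0,-60,0,0,0,90, -75,0,-60,0,0,0,90, -115,0,-60,0,0,0,90, -155,0,-60,0,0,0,90, -177,0,-60,0,0,0,90, -177,0,-60,0,0,0,90]'
python3 - <<'E'
from plan import *
relt([(-60.4,-139,.039,-96.75)])
E
```

```text
clock: 3.68
eef_pos: [0.5124, 0.0392, 0.039]
ee_rot: [0.47, -0.472, 0.529, -0.526]
ft_force: [-0.4, -0.2, 0.4]
grip_width: 0.644
t 3.68 tcp [512.4  39.2  39. ] toolx [-0.114 -0.993 -0.001] head -96.54 tray [-120.4 -135.8] F [-0.4 -0.2  0.4] g 0.644
[ 3.4 -0.4 60. ] [ 0.3   0.21 -0.08] norm 60.0
```

```bash
python3 -m handwheel '[3,0,10,0,0,0,90, 3,0,18,0,0,0,90, 3,0,24,0,0,0,90, 3,0,30,0,0,0,90, 3,0,36,0,0,0,90, 3,0,42,0,0,0,90, 3,0,48,0,0,0,90, 3,0,54,0,0,0,90, 3,0,58,0,0,0,90,3,0,58,0,0,0,90]';  python3 -m handwheel '[0,0,2,0,0,0,90, 0,0,3,0,0,0,90,0,0,3,0,0,0,90]';python3 - <<'E'
from plan import *
relt([(-60.4,-139,.039,-96.75)])
E
```

```text
clock: 4.52
eef_pos: [0.5706, 0.0294, 0.0387]
ee_rot: [0.47, -0.471, 0.529, -0.526]
ft_force: [-0.5, 0.3, 1.0]
grip_width: 0.652
clock: 4.77
eef_pos: [0.5718, 0.0293, 0.0383]
ee_rot: [0.469, -0.472, 0.531, -0.525]
ft_force: [-16.9, 2.2, 9.7]
grip_width: 0.651
t 4.77 tcp [571.8  29.3  38.3] toolx [-0.114 -0.993 -0.001] head -96.56 tray [ -60.3 -138.6] F [-16.9   2.2   9.7] g 0.651
[ 0.4 -0.7 -0.1] [ 0.54  0.19 -0.07] norm 1.0
```

Run:
```python
from plan import *
rel([(*tr(-100,-138),.1,-96.75),(*tr(-100,-138),.16,-96.75),(.4103,.3728,.16,-81.9),(.4103,.3728,.037,-81.9)])
d=cam('side');W=cloud(d)
from meas import clusters
for c in clusters(W,.036,.050,box=(.38,.75,-.25,.45),minpts=60): print(c, inv(*(c[2]/1000)))
for c in clusters(W,.028,.036,box=(.38,.55,.3,.45),minpts=60): print(c)
d=cam('scene');W=cloud(d)
for c in clusters(W,.036,.050,box=(.38,.75,-.25,.45),minpts=60): print(c, inv(*(c[2]/1000)))
```

```text
t 4.77 tcp [571.8  29.3  38.3] toolx [-0.114 -0.993 -0.001] head -96.56 tray [ -60.3 -138.6] F [-16.9   2.2   9.7] g 0.651
[ -0.8 -61.3 -40.3] [ 0.54  0.19 -0.07] norm 73.0
[  -0.9 -121.3  -40.9] [ 0.54  0.19 -0.07] norm 128.0
[-322.9 -119.4 -200.8] [  0.53 -14.66  -0.14] norm 399.0
[-322.8    3.6 -199.7] [  0.53 -14.66  -0.14] norm 380.0
(np.int32(193), (294, 162), array([ 568.9, -152.6]), array([38.8, 99.5]), 17.16, np.float64(42.2)) [ -41.82127824 -319.63110094]
(np.int32(762), (250, 204), array([622.3,  24.6]), array([ 90.5, 122.3]), 82.83, np.float64(42.5)) [  -9.61904947 -137.38287334]
(np.int32(1477), (229, 244), array([648.8, 160.7]), array([ 91.3, 101.1]), 84.2, np.float64(42.4)) [0.70042485 0.88848468]
(np.int32(1588), (191, 306), array([667.1, 329.2]), array([ 89.8, 100.5]), 19.43, np.float64(37.7)) [ -0.93147386 170.37145405]
(np.int32(423), (317, 355), array([411.4, 374.1]), array([34.1, 36.2]), 8.14, np.float64(42.2)) [-260.13650745  184.90591524]
(np.int32(331), (285, 355), array([465.4, 381.4]), array([74. , 13.5]), 8.25, np.float64(32.1))
(np.int32(71), (355, 195), array([396.5,  90.3]), array([20.2, 49.8]), 12.19, np.float64(43.4)) [-241.57611406  -98.67822006]
(np.int32(922), (235, 219), array([ 611.2, -153.8]), array([ 93. , 103.6]), 84.4, np.float64(41.8)) [   0.32656237 -315.85095117]
(np.int32(1156), (295, 241), array([623.1,  21.7]), array([ 91.6, 124. ]), 83.6, np.float64(42.0)) [  -8.48373625 -140.16874195]
(np.int32(149), (460, 225), array([409.4, 371.4]), array([38.9, 36. ]), 5.22, np.float64(41.6)) [-261.80529339  181.98955561]
(np.int32(1264), (346, 262), array([646.3, 159.1]), array([ 90.8, 105.3]), 83.74, np.float64(42.1)) [-1.59418646 -0.99426834]
(np.int32(1114), (417, 290), array([666.6, 327.2]), array([90.2, 99.7]), 19.75, np.float64(37.4)) [ -1.1929333  168.32654844]
```

```bash
python3 -m handwheel '[0,-20,-35,0,0,0,60, 0,-60,-42,0,0,0,60, -35,-90,-60,0,0,0,60, -323,-119,-201,0.5,-14.7,0,60, -323,-119,-201,0.5,-14.7,0,60, -323,-119,-201,0.5,-14.7,0,60, -323,-119,-201,0.5,-14.7,0,60, -323,-119,-201,0.5,-14.7,0,60, -323,-119,-201,0.5,-14.7,0,60, -323,-119,-201,0.5,-14.7,0,60]'
python3 - <<'E'
from plan import *
rel([(.4103,.3728,.16,-81.8),(.4103,.3728,.037,-81.8)])
E
```

```text
clock: 5.7
eef_pos: [0.4213, 0.3402, 0.156]
ee_rot: [0.535, -0.533, 0.464, -0.463]
ft_force: [1.4, -1.4, 0.3]
grip_width: 0.766
t 5.7 tcp [421.3 340.2 156. ] toolx [ 0.142 -0.99  -0.003] head -81.84 tray [-246.3  152.4] F [ 1.4 -1.4  0.3] g 0.766
[-33.9  -3.9  -6.3] [-0.06 -0.04 -0.16] norm 35.0
[-33.5 119.1  -6.4] [-0.06 -0.04 -0.16] norm 124.0
```

```bash
python3 -m handwheel '[-34,0,-6,0,0,0,60, -34,0,-6,0,0,0,60, -34,30,-6,0,0,0,60, -34,40,-6,0,0,0,60, -34,40,-6,0,0,0,60]'
python3 - <<'E'
from plan import *
rel([(.4103,.3728,.037,-81.8)])
d=cam('wrist');cv2.imwrite('pics/wrist3.png',d['image'])
from meas import clusters
W=cloud(d)
for c in clusters(W,.037,.050,box=(.38,.55,.3,.45),minpts=60): print(c)
for c in clusters(W,.028,.036,box=(.38,.55,.3,.45),minpts=60): print(c)
E
```

```text
clock: 6.12
eef_pos: [0.4097, 0.372, 0.1135]
ee_rot: [-0.533, 0.535, -0.464, 0.462]
ft_force: [-1.2, 0.5, 0.7]
grip_width: 0.765
t 6.12 tcp [409.7 372.  113.5] toolx [ 0.142 -0.99  -0.   ] head -81.86 tray [-261.6  182.6] F [-1.2  0.5  0.7] g 0.765
[-0.7 76.5  1. ] [ 0.18 -0.06 -0.01] norm 77.0
(np.int32(3507), (316, 227), array([410.9, 372.5]), array([34.1, 36.1]), 8.07, np.float64(42.5))
(np.int32(3203), (316, 130), array([463.6, 379.1]), array([76.2, 35.6]), 7.05, np.float64(32.5))
```

View pics/wrist3.png

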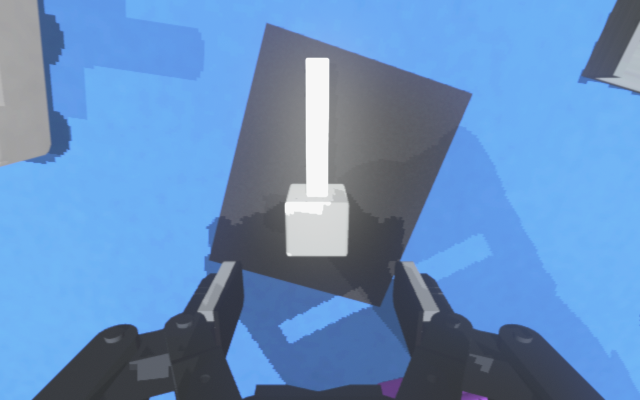

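The wrist view shows the white gauge head at (317,222), centred between the fingers, with the blade pointing up the picture. I'll descend and grip.

```bash
python3 -m handwheel '[0,35,1,0,0,0,60, 0,70,1,0,0,0,60, -1,76,1,0,0,0,60, -1,76,1,0,0,0,60, -1,76,1,0,0,0,255, -1,76,1,0,0,0,255, -1,76,1,0,0,0,255, -1,76,1,0,0,0,255, -1,76,1,0,0,0,255, -1,76,1,0,0,0,255]';python3 -m handwheel '[0,0,0,0,0,0,255, 0,0,0,0,0,0,255, 0,-20,0,0,0,0,255, 0,-60,0,0,0,0,255, 0,-100,0,0,0,0,255, 0,-100,0,0,0,0,255]'
python3 - <<'E'
from plan import *
# blade centre v=-53.5 ; head u=-76
h=-96.75
s=status.sense(); print(s['eef_pos'],s['grip_width'])
relt([(-76,-54,.14,h),(-76,-54,.04,h)])
d=cam('wrist');cv2.imwrite('pics/wrist4.png',d['image'])
E
```

```text
clock: 7.0
eef_pos: [0.4122, 0.3743, 0.0418]
ee_rot: [0.536, -0.533, 0.464, -0.463]
ft_force: [0.6, -0.7, 7.3]
grip_width: 0.407
clock: 7.5
eef_pos: [0.4141, 0.3758, 0.1499]
ee_rot: [0.54, -0.529, 0.463, -0.464]
ft_force: [1.0, 1.2, 0.4]
grip_width: 0.409
[0.41413091 0.37575463 0.14985807] 0.40898447745278116
t 7.5 tcp [414.1 375.8 149.9] toolx [ 0.141 -0.99  -0.009] head -81.87 tray [-257.6  186.9] F [1.  1.2 0.4] g 0.409
[279.5   8.7 113.6] [-0.62 14.87 -0.61] norm 302.0
[280.4 108.7 112.4] [-0.62 14.87 -0.61] norm 321.0
```

View pics/wrist4.png

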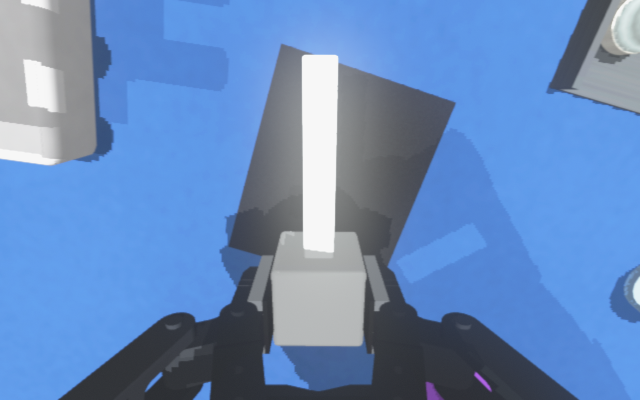

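Run:
```python
from plan import *
s=status.sense(); R0=q2R(s['ee_rot']); p0=np.array(s['eef_pos'])
print(p0*1000, s['ft_force'], s['joint_vel'].round(4))
d=cam('wrist'); W=cloud(d)
L=(W-p0)@R0*1000  # tool coords mm
im=d['image'].astype(int); 
m=(im.min(-1)>110)&(np.abs(L[...,0])<25)&(L[...,1]>-20)&(L[...,1]<60)&(L[...,2]>-25)&(L[...,2]<100)
P=L[m]; print(len(P))
hd=P[(P[:,2]<15)&(P[:,2]>-15)&(np.abs(P[:,0])<14)]
print('head y hist',np.histogram(hd[:,1],bins=range(-20,60,4)))
bl=P[(P[:,2]>25)&(P[:,2]<85)&(np.abs(P[:,0])<10)]
med=np.median(bl[:,1]); b=bl[abs(bl[:,1]-med)<8]
A=np.c_[b[:,2],np.ones(len(b))]; print('blade top tool-y = a*z+b',np.linalg.lstsq(A,b[:,1],rcond=None)[0])
rc=cv2.minAreaRect(bl[:,[0,2]].astype(np.float32));print(rc)
print('far end z',np.percentile(P[:,2],99.8))
h=hd[abs(hd[:,1]-np.median(hd[:,1]))<2];print('head top tool-y',np.median(h[:,1]), 'z range',hd[:,2].min(),hd[:,2].max())
```

```text
[413.32334422 375.09691886 146.38636472] [-0.12484303 -0.03373383 -3.13037941] [-0.002   0.0678  0.0628 -0.0002 -0.043  -0.0005]
17387
head y hist (array([   0,    0,    0,    0, 4503,  596,   62,   51,   23,   29,   19,
         25,   16,   27,   10,    0,    0,    0,    0]), array([-20, -16, -12,  -8,  -4,   0,   4,   8,  12,  16,  20,  24,  28,
        32,  36,  40,  44,  48,  52,  56]))
blade top tool-y = a*z+b [3.35402350e-03 9.25574041e+00]
((0.9888734817504883, 54.934852600097656), (59.81975555419922, 12.092568397521973), 89.6386947631836)
far end z 89.79763077755786
head top tool-y -0.7350195533185429 z range -14.965704056229944 14.99986959926964
```

Run:
```python
from plan import *
h=-96.75
relt([(-74,-60,.146,h),(-74,-60,.08,h)])
```

```text
t 7.6 tcp [412.5 374.4 143.8] toolx [ 0.141 -0.99  -0.005] head -81.88 tray [-259.1  185.3] F [-0.3  0.1 -2.1] g 0.409
[284.6  -3.1 115.9] [-0.28 14.87 -0.34] norm 307.0
[284.9  62.9 115.6] [-0.28 14.87 -0.34] norm 314.0
```

```bash
python3 -m handwheel '[285,-3,116,0,14.9,0,255, 285,-3,116,0,14.9,0,255, 285,-3,116,0,14.9,0,255, 285,-3,116,0,14.9,0,255, 285,-3,116,0,14.9,0,255, 285,-3,116,0,14.9,0,255, 285,-3,116,0,14.9,0,255, 285,-3,116,0,14.9,0,255, 285,30,116,0,14.9,0,255, 285,60,116,0,14.9,0,255]'; python3 -m handwheel '[0,0,0,0,0,0,255, 0,0,0,0,0,0,255]'
python3 - <<'E'
from plan import *
h=-96.75
relt([(-74,-60,.0455,h),(-74,-52,.0455,h)])
d=cam('wrist');cv2.imwrite('pics/wrist5.png',d['image'])
W=cloud(d)
from meas import clusters
for c in clusters(W,.037,.0465,box=(.5,.75,-.05,.25),minpts=60): print(c, inv(*(c[2]/1000)))
E
```

```text
clock: 8.43
eef_pos: [0.5683, 0.1076, 0.0817]
ee_rot: [0.472, -0.466, 0.529, -0.529]
ft_force: [0.1, 0.3, -1.7]
grip_width: 0.41
clock: 8.6
eef_pos: [0.5672, 0.1073, 0.0799]
ee_rot: [0.471, -0.467, 0.53, -0.528]
ft_force: [-0.4, -0.5, -1.1]
grip_width: 0.412
t 8.6 tcp [567.2 107.3  79.9] toolx [-0.121 -0.993 -0.006] head -96.92 tray [-74.  -61.7] F [-0.4 -0.5 -1.1] g 0.412
[-1.5 34.4 -0. ] [-0.04 -0.17 -0.32] norm 34.0
[-9.5 34.5 -0. ] [-0.04 -0.17 -0.32] norm 36.0
(np.int32(44545), (173, 101), array([642.4, 159.6]), array([90.5, 87.2]), 83.3, np.float64(42.5)) [-5.52592214 -0.95612996]
(np.int32(45012), (503, 101), array([626.1,  21. ]), array([91.1, 86.7]), 82.71, np.float64(42.5)) [  -5.4222547  -140.51127768]
(np.int32(82), (291, 232), array([583.9, 117.5]), array([10.6,  1.8]), 88.02, np.float64(44.2)) [-58.67210244 -49.64024975]
(np.int32(70), (344, 233), array([580.8,  92.4]), array([10.5,  1.7]), 76.48, np.float64(44.4)) [-58.80042598 -74.93063395]
(np.int32(550), (160, 275), array([566.3, 186.4]), array([30.7, 13.2]), 46.16, np.float64(43.1)) [-84.24843397  16.71350874]
```

View pics/wrist5.png

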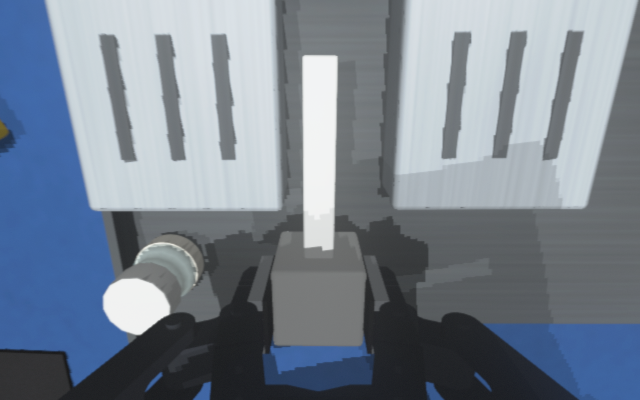

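The wrist view shows the blade (320,150) hanging in the lane between the corner box (right edge at x≈283) and the middle box (left edge at x≈395). The jar at (150,290) is clear of the fingers.

```bash
python3 -m handwheel '[0,20,0,0,0,0,255, 0,32,0,0,0,0,255, 0,34,0,0,0,0,255, -5,34,0,0,0,0,255,-8,34,0,0,0,0,255, -8,34,0,0,0,0,255]'; python3 -m handwheel '[0,0,0,0,0,0,255, -1,0,0,0,0,0,255]';  python3 - <<'E'
from plan import *
relt([(-74,-51,.0447,-96.75)])
E
```

```text
clock: 9.15
eef_pos: [0.5699, 0.1167, 0.049]
ee_rot: [0.472, -0.466, 0.529, -0.529]
ft_force: [0.3, 0.6, -1.4]
grip_width: 0.411
clock: 9.32
eef_pos: [0.5703, 0.1177, 0.0498]
ee_rot: [-0.473, 0.466, -0.529, 0.529]
ft_force: [-0.6, -4.7, 0.1]
grip_width: 0.409
t 9.32 tcp [570.3 117.7  49.8] toolx [-0.119 -0.993 -0.007] head -96.85 tray [-72.2 -51.1] F [-0.6 -4.7  0.1] g 0.409
[-0.   5.1 -1.8] [-0.37 -0.1  -0.4 ] norm 5.0
```

```bash
python3 -m handwheel '[1,2,-1.5,0,0,0.4,255, 1,4,-1.5,0,0,0.4,255, 1,5,-1.5,0,0,0.4,255, 1,5,-1.5,0,0,0.4,255]'
python3 - <<'E'
from plan import *
relt([(-74,-51,.0447,-96.75)])
E
```

```text
clock: 9.65
eef_pos: [0.5685, 0.1168, 0.0444]
ee_rot: [0.474, -0.464, 0.531, -0.527]
ft_force: [0.1, 0.1, -1.8]
grip_width: 0.408
t 9.65 tcp [568.5 116.8  44.4] toolx [-0.119 -0.993 -0.014] head -96.86 tray [-73.8 -52.2] F [ 0.1  0.1 -1.8] g 0.408
[-1.2 -0.2 -0.2] [-0.34 -0.11 -0.79] norm 1.0
```

```bash
python3 -m handwheel '[-1,0,0,0,0,-0.8,255, -2,0,0,0,0,-0.8,255, -2,0,0,0,0,-0.8,255]'
python3 - <<'E'
from plan import *
relt([(-74,-51,.0447,-96.75)])
E
```

```text
clock: 9.9
eef_pos: [0.5687, 0.1183, 0.0444]
ee_rot: [-0.47, 0.468, -0.527, 0.531]
ft_force: [-1.4, -6.9, -1.0]
grip_width: 0.412
t 9.9 tcp [568.7 118.3  44.4] toolx [-0.12  -0.993  0.002] head -96.87 tray [-73.9 -50.6] F [-1.4 -6.9 -1. ] g 0.412
[ 0.4 -0.3 -0.1] [-0.31 -0.12  0.09] norm 1.0
```

```bash
python3 -m handwheel '[0,0.5,0,0,0,0,255, 0,0.5,0,0,0,0,90, 0,0.5,0,0,0,0,90, 0,0.5,0,0,0,0,90, 0,0.5,0,0,0,0,90, 0,-30,0,0,0,0,90, 0,-70,0,0,0,0,90, 0,-100,0,0,0,0,90, 0,-100,0,0,0,0,90]'
python3 - <<'E'
from plan import *
relt([])
d=cam('wrist');cv2.imwrite('pics/wrist6.png',d['image'])
np.savez('w6.npz',W=cloud(d),im=d['image'])
W=cloud(d)
from meas import clusters
for c in clusters(W,.038,.0475,box=(.5,.75,-.05,.25),minpts=60): print(c, inv(*(c[2]/1000)))
for c in clusters(W,.03,.037,box=(.5,.75,-.05,.25),minpts=60): print(c, inv(*(c[2]/1000)))
E
```

```text
clock: 10.65
eef_pos: [0.5705, 0.119, 0.151]
ee_rot: [-0.473, 0.465, -0.525, 0.533]
ft_force: [0.4, -0.3, 0.2]
grip_width: 0.643
t 10.65 tcp [570.5 119.  151. ] toolx [-0.119 -0.993 -0.001] head -96.86 tray [-72.2 -49.7] F [ 0.4 -0.3  0.2] g 0.643
(np.int32(24872), (465, 90), array([632.7,  20.2]), array([ 90.3, 100.4]), 83.35, np.float64(42.5)) [   1.22602703 -140.52998562]
(np.int32(24618), (237, 92), array([648.3, 159.3]), array([ 90.1, 100.5]), 82.84, np.float64(42.5)) [ 0.36844298 -0.56057985]
(np.int32(2613), (319, 214), array([567.8, 117.6]), array([36. , 33.8]), 82.57, np.float64(44.5)) [-74.67225834 -51.43329501]
(np.int32(219), (220, 226), array([566.3, 186.8]), array([31.1, 12.8]), 47.16, np.float64(43.8)) [-84.29544892  17.11073612]
(np.int32(2244), (320, 133), array([620.7, 111.9]), array([35.1, 75.6]), 83.9, np.float64(34.5)) [-21.4689738  -50.87605688]
(np.int32(120), (224, 221), array([567. , 186.4]), array([24.5,  7.7]), 49.54, np.float64(32.1)) [-83.55328605  16.79578492]
```

View pics/wrist6.png

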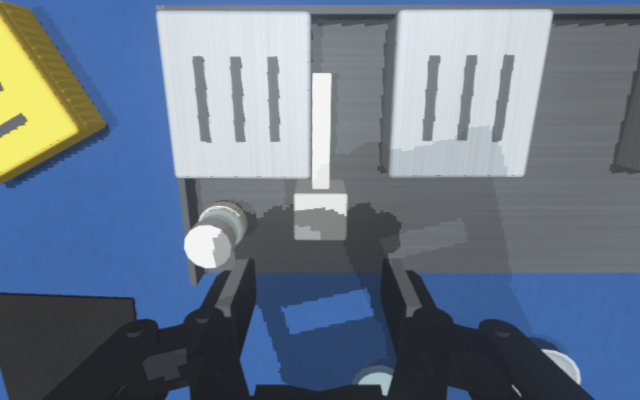

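Run:
```python
from plan import *
print(status.sense()['q'].round(2))
h=-6.75
relt([(0,-218,.151,h),(0,-218,.04,h)])
```

```text
[ 0.14  0.47  1.55 -0.    1.11  1.84]
t 10.7 tcp [569.5 118.8 147.8] toolx [-0.12  -0.993 -0.   ] head -96.86 tray [-73.1 -50. ] F [-0.  -0.4 -0.8] g 0.65
[167.8  -2.4  73.5] [ -0.51 -90.11   0.51] norm 183.0
[167.9 108.6  72.2] [ -0.51 -90.11   0.51] norm 213.0
```

```bash
python3 -m handwheel '[168,-2,73,0,-90,0,105, 168,-2,73,0,-90,0,105, 168,-2,73,0,-90,0,105, 168,-2,73,0,-90,0,105, 168,-2,73,0,-90,0,105, 168,-2,73,0,-90,0,105, 168,-2,73,0,-90,0,105, 168,-2,73,0,-90,0,105, 168,-2,73,0,-90,0,105, 168,-2,73,0,-90,0,105]'
python3 - <<'E'
from plan import *
h=-6.75
relt([(0,-218,.12,h),(0,-218,.04,h)])
E
```

```text
clock: 11.53
eef_pos: [0.6215, -0.0567, 0.1492]
ee_rot: [-0.689, 0.689, -0.158, 0.164]
ft_force: [0.5, 0.1, -0.4]
grip_width: 0.592
t 11.53 tcp [621.5 -56.7 149.2] toolx [ 0.897 -0.442  0.009] head -26.26 tray [  -0.9 -218.2] F [ 0.5  0.1 -0.4] g 0.592
[ 0.5 29.2  0.4] [ -0.03 -19.51   0.51] norm 29.0
[ -0.2 109.2   0.2] [ -0.03 -19.51   0.51] norm 109.0
```

```bash
python3 -m handwheel '[0,20,0,0,-19.5,0.5,105, 0,29,0,0,-19.5,0.5,105, 0,40,0,0,-19.5,0.5,105, 0,75,0,0,-19.5,0.5,105, 0,105,0,0,-19.5,0.5,105, 0,108,0,0,-19.5,0.5,105, 0,108,0,0,-19.5,0.5,105]'
python3 - <<'E'
from plan import *
h=-6.75
relt([(0,-197,.04,h),(0,-158,.04,h)])
d=cam('wrist');cv2.imwrite('pics/wrist7.png',d['image'])
E
```

```text
clock: 12.12
eef_pos: [0.6213, -0.0567, 0.0392]
ee_rot: [0.706, -0.706, 0.043, -0.04]
ft_force: [0.5, -0.3, 0.7]
grip_width: 0.59
t 12.12 tcp [621.3 -56.7  39.2] toolx [ 0.993 -0.118 -0.004] head -6.76 tray [  -1.1 -218.2] F [ 0.5 -0.3  0.7] g 0.59
[ 1.1 -0.8 21.2] [-0.03 -0.01 -0.25] norm 21.0
[ 1.1 -0.8 60.2] [-0.03 -0.01 -0.25] norm 60.0
```

View pics/wrist7.png

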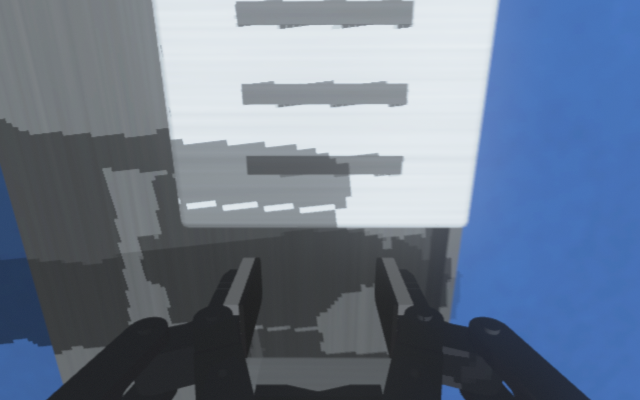

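The wrist view shows both fingers at (245,290) and (400,290), square to the middle box's right face, which has its lid edge at row ~225. The rear rim is at the right.

```bash
python3 -m handwheel '[1,0,10,0,0,0,105, 1,0,18,0,0,0,105, 1,0,23,0,0,0,105, 1,0,28,0,0,0,105, 1,0,33,0,0,0,105, 1,0,38,0,0,0,105, 1,0,43,0,0,0,105, 1,0,48,0,0,0,105, 1,0,53,0,0,0,105, 1,0,54,0,0,0,105]'
python3 - <<'E'
from plan import *
h=-6.75
relt([(0,-158,.04,h)])
d=cam('wrist');cv2.imwrite('pics/wrist8.png',d['image'])
E
```

```text
clock: 13.0
eef_pos: [0.6298, -0.0025, 0.0413]
ee_rot: [0.706, -0.706, 0.042, -0.041]
ft_force: [0.2, -3.2, 1.2]
grip_width: 0.591
t 13.0 tcp [629.8  -2.5  41.3] toolx [ 0.993 -0.117 -0.001] head -6.73 tray [   1.  -163.4] F [ 0.2 -3.2  1.2] g 0.591
[-1.   1.3  5.4] [-0.03  0.02 -0.05] norm 6.0
```

View pics/wrist8.png

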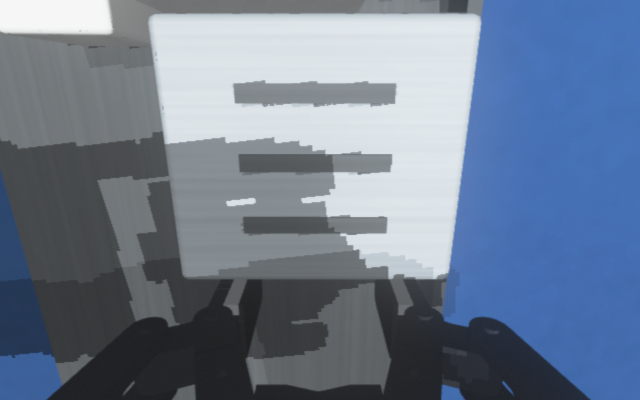

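```bash
python3 -m handwheel '[0,0,2,0,0,0,105, 0,0,3.5,0,0,0,105, 0,0,4,0,0,0,105]';  python3 -m handwheel '[0,0,1.5,0,0,0,105,0,0,1.5,0,0,0,105]';  python3 - <<'E'
from plan import *
h=-6.75
relt([(0,-158,.04,h)])
E
```

```text
clock: 13.3
eef_pos: [0.6301, 0.0015, 0.0411]
ee_rot: [0.706, -0.706, 0.042, -0.041]
ft_force: [-0.2, -2.3, 0.3]
grip_width: 0.59
clock: 13.47
eef_pos: [0.6304, 0.0027, 0.0411]
ee_rot: [0.706, -0.706, 0.042, -0.041]
ft_force: [-0.9, -4.7, 1.0]
grip_width: 0.587
t 13.47 tcp [630.4   2.7  41.1] toolx [ 0.993 -0.117 -0.001] head -6.75 tray [   1.  -158.1] F [-0.9 -4.7  1. ] g 0.587
[-1.   1.1  0.1] [-0.01  0.   -0.06] norm 1.0
```

```bash
python3 -m handwheel '[0,0,1,0,0,0,105,0,0,1,0,0,0,105]'; python3 -m handwheel '[0,0,1,0,0,0,105,0,0,1,0,0,0,105]';  python3 - <<'E'
from plan import *
relt([])
from meas import clusters
for n in ['scene','side']:
  d=cam(n); W=cloud(d); cv2.imwrite(f'pics/{n}9.png',cv2.resize(d['image'][180:300,160:400] if n=='scene' else d['image'][130:290,180:380],None,fx=3,fy=3))
  for c in clusters(W,.038,.0475,box=(.5,.75,-.25,.25),minpts=60): print(c, inv(*(c[2]/1000)))
E
```

```text
clock: 13.63
eef_pos: [0.6304, 0.0028, 0.0411]
ee_rot: [-0.706, 0.706, -0.042, 0.041]
ft_force: [-0.0, -9.5, 1.3]
grip_width: 0.59
clock: 13.8
eef_pos: [0.6304, 0.0028, 0.0411]
ee_rot: [-0.705, 0.707, -0.043, 0.042]
ft_force: [-2.8, -9.9, 1.8]
grip_width: 0.591
t 13.8 tcp [630.4   2.8  41.1] toolx [ 0.993 -0.119 -0.001] head -6.82 tray [   1. -158.] F [-2.8 -9.9  1.8] g 0.591
(np.int32(891), (235, 219), array([ 611.2, -153.3]), array([ 93.7, 102.4]), 82.5, np.float64(41.9)) [ 2.67793668e-01 -3.15354417e+02]
(np.int32(1160), (307, 246), array([634.1,  48. ]), array([113.5, 103. ]), 82.74, np.float64(42.1)) [  -0.65121678 -112.75813016]
(np.int32(161), (342, 235), array([566.7, 118.2]), array([35.6, 36.4]), 81.58, np.float64(43.6)) [-75.83515608 -50.96674507]
(np.int32(1234), (346, 262), array([648.1, 159.8]), array([ 90.3, 103.4]), 83.13, np.float64(42.0)) [ 0.11106059 -0.08755311]
(np.int32(624), (284, 161), array([ 611.6, -152.3]), array([92.2, 99.1]), 82.17, np.float64(42.5)) [   0.54748365 -314.31433353]
(np.int32(1185), (249, 212), array([635.5,  50.6]), array([111.2, 100.7]), 83.03, np.float64(42.5)) [   0.43348183 -110.01159981]
(np.int32(1454), (229, 244), array([648.8, 161.1]), array([ 91.6, 100.3]), 83.71, np.float64(42.5)) [0.65340989 1.28571207]
(np.int32(206), (270, 234), array([568. , 119.5]), array([38.5, 34.2]), 83.9, np.float64(44.2)) [-74.6969657  -49.52295746]
```

View pics/side9.png

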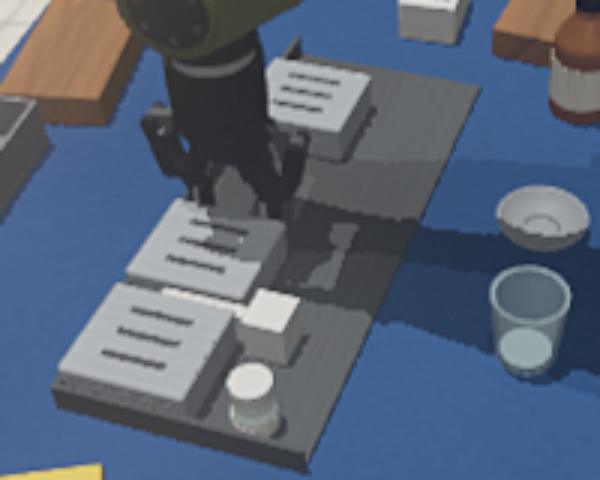

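```bash
python3 -m handwheel '[0,0,-5,0,0,0,105, 0,0,-20,0,0,0,105, 0,-40,-25,0,0,0,105, 0,-80,-25,0,0,0,105, 0,-110,-25,0,0,0,100, 0,-110,-25,0,30,0,100, 0,-110,-25,0,30,0,100]'
python3 - <<'E'
from plan import *
h=-96.75
relt([(-72,-50,.15,h),(-72,-50,.0445,h)])
E
```

```text
clock: 14.48
eef_pos: [0.6282, -0.0227, 0.1535]
ee_rot: [-0.694, 0.695, -0.131, 0.133]
ft_force: [-0.3, 0.2, -1.1]
grip_width: 0.612
t 14.48 tcp [628.2 -22.7 153.5] toolx [ 0.931 -0.366  0.003] head -21.46 tray [   1.8 -183.6] F [-0.3  0.2 -1.1] g 0.612
[-105.4    3.1  110.5] [-6.000e-02  7.529e+01  1.700e-01] norm 153.0
[-105.7  108.6  110.6] [-6.000e-02  7.529e+01  1.700e-01] norm 188.0
```

```bash
python3 -m handwheel '[-105,3,110,0,75.3,0,90, -105,3,110,0,75.3,0,90, -105,3,110,0,75.3,0,90, -105,3,110,0,75.3,0,90, -105,3,110,0,75.3,0,90, -105,3,110,0,75.3,0,90, -105,3,110,0,75.3,0,90, -105,3,110,0,75.3,0,90, -105,3,110,0,75.3,0,90, -105,3,110,0,75.3,0,90]';  python3 -m handwheel '[0,0,0,0,3.7,0,90, 0,0,0,0,3.7,0,90,0,0,0,0,3.7,0,90]';python3 - <<'E'
from plan import *
relt([(-72,-50,.15,-96.75)])
d=cam('wrist');cv2.imwrite('pics/wrist9.png',d['image'])
W=cloud(d)
from meas import clusters
for c in clusters(W,.038,.0475,box=(.5,.75,-.05,.25),minpts=60): print(c, inv(*(c[2]/1000)))
for c in clusters(W,.03,.037,box=(.5,.75,-.05,.25),minpts=60): print(c, inv(*(c[2]/1000)))
E
```

```text
clock: 15.32
eef_pos: [0.5707, 0.1173, 0.15]
ee_rot: [-0.489, 0.489, -0.51, 0.512]
ft_force: [0.3, -0.3, 0.3]
grip_width: 0.641
clock: 15.57
eef_pos: [0.5708, 0.1168, 0.1499]
ee_rot: [-0.473, 0.473, -0.525, 0.527]
ft_force: [-0.0, -0.3, 0.3]
grip_width: 0.643
t 15.57 tcp [570.8 116.8 149.9] toolx [-0.106 -0.994  0.001] head -96.11 tray [-71.6 -51.9] F [-0.  -0.3  0.3] g 0.643
[-1.9 -0.1 -0.4] [-0.1   0.64  0.06] norm 2.0
(np.int32(25144), (233, 88), array([648.5, 159.4]), array([ 90.1, 100.4]), 83.06, np.float64(42.5)) [ 0.55530293 -0.43776553]
(np.int32(25014), (401, 90), array([636.7,  57.9]), array([ 90.2, 100.4]), 83.16, np.float64(42.5)) [   0.76714098 -102.6211552 ]
(np.int32(2616), (315, 213), array([567.8, 117.6]), array([36. , 34.3]), 83.35, np.float64(44.5)) [-74.67225834 -51.43329501]
(np.int32(221), (216, 224), array([566.5, 186.7]), array([30.7, 12.8]), 47.45, np.float64(43.7)) [-84.08508149  17.03493675]
(np.int32(2324), (316, 130), array([621. , 110.6]), array([35. , 75.9]), 82.43, np.float64(34.5)) [-21.01825464 -52.13178466]
(np.int32(129), (219, 219), array([565.6, 186.4]), array([26.2,  9.8]), 43.61, np.float64(32.0)) [-84.94358189  16.63123256]
```

View pics/wrist9.png

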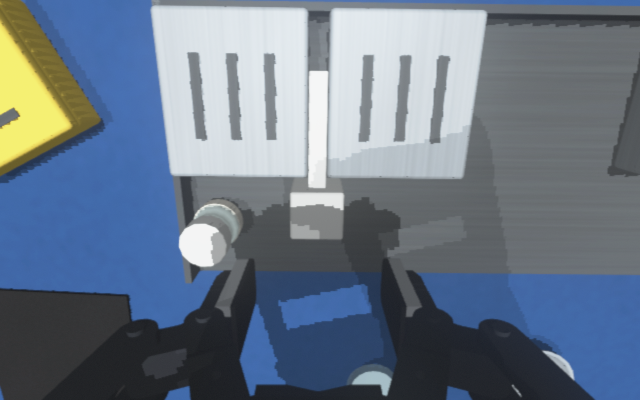

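The wrist view shows the blade at (318,130) tight between the corner box and the middle box. They are level and square against the rim, and the box spacing measures 102.2 mm, so step 1 is met. I'll regrip the gauge.

```bash
python3 -m handwheel '[-1.4,0,-2,0,0.6,0,90, -1.4,35,-2,0,0.6,0,90, -1.4,75,-2,0,0.6,0,90, -1.4,100,-2,0,0.6,0,90, -1.4,103,-2,0,0.6,0,90,-1.4,103,-2,0,0.6,0,90]';python3 - <<'E'
from plan import *
relt([(-73.5,-50.5,.0444,-96.8)])
E
```

```text
clock: 16.12
eef_pos: [0.5686, 0.1183, 0.0462]
ee_rot: [-0.47, 0.471, -0.528, 0.528]
ft_force: [0.4, -0.3, 0.3]
grip_width: 0.65
t 16.12 tcp [568.6 118.3  46.2] toolx [-0.116 -0.993  0.002] head -96.64 tray [-74.  -50.6] F [ 0.4 -0.3  0.3] g 0.65
[-0.1  1.8  0.5] [0.03 0.16 0.09] norm 2.0
```

```bash
python3 -m handwheel '[0,1.5,0,0,0,0,90, 0,1.5,0,0,0,0,255, 0,1.5,0,0,0,0,255, 0,1.5,0,0,0,0,255, 0,1.5,0,0,0,0,255, 0,1.5,0,0,0,0,255]'; python3 -m handwheel '[0,0,0,0,0,0,255, 0,-5,0,0,0,0,255, 0,-15,0,0,0,0,255, 0,-30,0,0,0,0,255, 0,-50,0,0,0,0,255, 0,-80,0,0,0,0,255, 0,-105,0,0,0,0,255, 0,-105,0,0,0,0,255, 0,-105,0,0,0,0,255]';python3 - <<'E'
from plan import *
relt([(-73.5,-162,.15,-96.8)])
d=cam('wrist');cv2.imwrite('pics/wrist10.png',d['image'])
W=cloud(d)
from meas import clusters
for c in clusters(W,.038,.0475,box=(.5,.75,-.05,.25),minpts=60): print(c, inv(*(c[2]/1000)))
s=status.sense(); L=(W-s['eef_pos'])@q2R(s['ee_rot'])*1000
m=(d['image'].min(-1)>110)&(abs(L[...,0])<12)&(L[...,1]>4)&(L[...,1]<16)&(L[...,2]>25)&(L[...,2]<95)
print(cv2.minAreaRect(L[m][:,[0,2]].astype(np.float32)),np.percentile(L[m][:,2],99.8),np.median(L[m][:,1]))
E
```

```text
clock: 16.62
eef_pos: [0.5694, 0.118, 0.0467]
ee_rot: [-0.47, 0.47, -0.527, 0.529]
ft_force: [-1.8, -4.1, 7.4]
grip_width: 0.41
clock: 17.37
eef_pos: [0.5697, 0.1184, 0.1539]
ee_rot: [-0.471, 0.469, -0.526, 0.53]
ft_force: [-1.3, -0.7, -1.1]
grip_width: 0.406
t 17.37 tcp [569.7 118.4 153.9] toolx [-0.115 -0.993  0.   ] head -96.63 tray [-72.9 -50.4] F [-1.3 -0.7 -1.1] g 0.406
[111.6   4.   -0.9] [-0.32  0.17  0.02] norm 112.0
(np.int32(23443), (233, 87), array([648.6, 159.2]), array([ 89.6, 100.1]), 83.03, np.float64(42.5)) [ 0.67811725 -0.62462548]
(np.int32(23470), (404, 88), array([636.4,  57.4]), array([ 90. , 100.4]), 83.0, np.float64(42.5)) [   0.52798914 -103.15295065]
(np.int32(212), (219, 221), array([566.4, 186.7]), array([30.7, 12.6]), 47.25, np.float64(44.0)) [-84.18438834  17.02318301]
((0.7285404205322266, 57.95868682861328), (65.88565063476562, 12.057214736938477), 89.62617492675781) 90.7451684901759 10.592047109516551
```

View pics/wrist10.png

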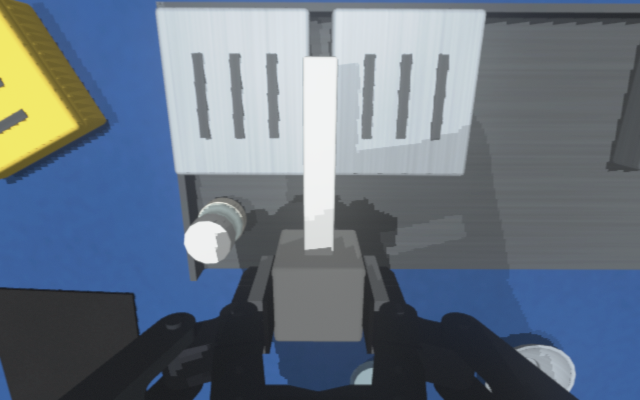

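```bash
python3 -m handwheel '[40,0,-1,0,0,0,255, 80,0,-1,0,0,0,255, 108,0,-1,0,0,0,255, 108,0,-1,0,0,0,255, 108,30,-1,0,0,0,255, 108,70,-1,0,0,0,255, 108,90,-1,0,0,0,255, 108,90,-1,0,0,0,255, 108,90,-1,0,0,0,255]';python3 - <<'E'
from plan import *
relt([(-73.5,-158,.047,-96.75),(-73.5,-153.6,.0457,-96.75)])
d=cam('wrist');cv2.imwrite('pics/wrist11.png',d['image'])
E
```

```text
clock: 18.17
eef_pos: [0.5553, 0.0113, 0.0616]
ee_rot: [-0.47, 0.471, -0.528, 0.528]
ft_force: [0.1, 0.6, 0.1]
grip_width: 0.411
t 18.17 tcp [555.3  11.3  61.6] toolx [-0.115 -0.993  0.001] head -96.62 tray [ -74.6 -158.4] F [0.1 0.6 0.1] g 0.411
[-0.5 14.6  1.1] [-0.01  0.13  0.07] norm 15.0
[-4.9 15.9  1.1] [-0.01  0.13  0.07] norm 17.0
```

View pics/wrist11.png

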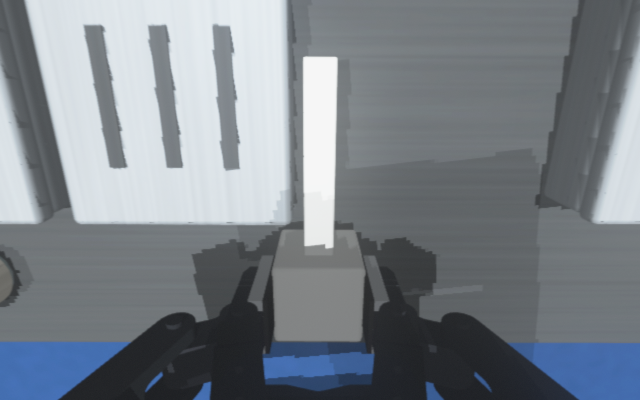

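The blade (320,150) is clear of the middle box's right edge (x≈292), and the far box is well away at x≈590. I'll lower the gauge and bring it up to contact gently.

```bash
python3 -m handwheel '[0,8,1,0,0,0,255, 0,14,1,0,0,0,255, 0,14,1,0,0,0,255,0,14,1,0,0,0,255]'; python3 -m handwheel '[-1.5,0,0,0,0,0,255, -3,0,0,0,0,0,255, -3.5,0,0,0,0,0,255,-3.5,0,0,0,0,0,255]';python3 - <<'E'
from plan import *
relt([(-73.5,-153.4,.0457,-96.75)])
E
```

```text
clock: 18.55
eef_pos: [0.5572, 0.0112, 0.0492]
ee_rot: [-0.471, 0.47, -0.527, 0.529]
ft_force: [0.5, -0.3, -1.1]
grip_width: 0.408
clock: 18.88
eef_pos: [0.5577, 0.0149, 0.0494]
ee_rot: [-0.471, 0.47, -0.527, 0.529]
ft_force: [-0.9, -0.2, -1.2]
grip_width: 0.406
t 18.88 tcp [557.7  14.9  49.4] toolx [-0.115 -0.993  0.001] head -96.6 tray [ -72.6 -154.7] F [-0.9 -0.2 -1.2] g 0.406
[-1.3  3.7 -0.9] [-0.19  0.15  0.06] norm 4.0
```

```bash
python3 -m handwheel '[-0.5,2,-1,0,0,0,255, -0.8,3.7,-1,0,0,0,255, -0.8,3.7,-1,0,0,0,255,-0.8,3.7,-1,0,0,0,255]'
python3 - <<'E'
from plan import *
relt([(-73.5,-153.4,.0457,-96.75)])
E
python3 -m handwheel '[-0.5,0,0,0,0,0,255, -0.5,0,0,0,0,0,255]'
python3 - <<'E'
from plan import *
relt([(-73.5,-153.4,.0457,-96.75)])
E
```

```text
clock: 19.22
eef_pos: [0.5569, 0.0157, 0.0467]
ee_rot: [-0.471, 0.47, -0.527, 0.529]
ft_force: [-7.5, 0.0, 14.9]
grip_width: 0.406
t 19.22 tcp [556.9  15.7  46.7] toolx [-0.115 -0.993  0.001] head -96.59 tray [ -73.5 -153.9] F [-7.5  0.  14.9] g 0.406
[-0.5  1.  -0. ] [-0.21  0.16  0.07] norm 1.0
clock: 19.38
eef_pos: [0.557, 0.0162, 0.0468]
ee_rot: [-0.471, 0.47, -0.527, 0.529]
ft_force: [-0.9, -0.6, -1.1]
grip_width: 0.408
t 19.38 tcp [557.   16.2  46.8] toolx [-0.115 -0.993  0.001] head -96.6 tray [ -73.4 -153.4] F [-0.9 -0.6 -1.1] g 0.408
[-0.   1.1 -0.1] [-0.23  0.15  0.07] norm 1.0
```

```bash
python3 -m handwheel '[0,0,0,0,0,0,90, 0,0,0,0,0,0,90, 0,0,0,0,0,0,90, 0,0,0,0,0,0,90, 0,-30,0,0,0,0,90, 0,-70,0,0,0,0,90, 0,-105,0,0,0,0,90, 0,-105,0,0,0,0,90, 0,-105,0,0,0,0,90]'
python3 - <<'E'
from plan import *
relt([(0,-345,.15,-6.75)])
d=cam('wrist');cv2.imwrite('pics/wrist12.png',d['image'])
W=cloud(d)
from meas import clusters
for c in clusters(W,.038,.0475,box=(.5,.75,-.25,.25),minpts=60): print(c, inv(*(c[2]/1000)))
for c in clusters(W,.03,.037,box=(.5,.75,-.25,.25),minpts=60): print(c, inv(*(c[2]/1000)))
E
```

```text
clock: 20.13
eef_pos: [0.5573, 0.0163, 0.1536]
ee_rot: [-0.472, 0.469, -0.526, 0.53]
ft_force: [-0.3, -0.0, -0.6]
grip_width: 0.645
t 20.13 tcp [557.3  16.3 153.6] toolx [-0.115 -0.993  0.001] head -96.6 tray [ -73.2 -153.2] F [-0.3 -0.  -0.6] g 0.645
[192.    4.3  72.6] [ -0.31 -89.85   0.39] norm 205.0
(np.int32(23592), (73, 90), array([648.4, 159. ]), array([ 90.9, 100.3]), 83.08, np.float64(42.4)) [ 0.50301104 -0.84674665]
(np.int32(24258), (235, 88), array([636.1,  57.6]), array([ 90. , 100.5]), 83.35, np.float64(42.5)) [   0.20656112 -102.98959818]
(np.int32(22184), (572, 92), array([ 612.4, -153.7]), array([91.9, 99.4]), 83.56, np.float64(42.5)) [   1.50649078 -315.61059945]
(np.int32(2546), (317, 211), array([555.7,  15.6]), array([35.6, 33.7]), 82.7, np.float64(44.5)) [ -74.69957212 -154.14848012]
(np.int32(391), (75, 227), array([562.6, 183.7]), array([30.7, 13. ]), 20.83, np.float64(43.5)) [-87.60543628  13.59733553]
(np.int32(482), (503, 88), array([ 617.2, -110.2]), array([ 2.9, 98.1]), 83.24, np.float64(34.7)) [   1.16034258 -271.84794207]
(np.int32(342), (146, 97), array([638.3, 115.9]), array([ 2.8, 87.8]), 83.21, np.float64(35.3)) [ -4.46111854 -44.83512486]
(np.int32(2297), (318, 129), array([608.7,  10.8]), array([35. , 75.7]), 84.96, np.float64(34.5)) [ -21.5027644  -152.68572665]
(np.int32(258), (83, 222), array([562.6, 185.4]), array([27.4, 11.8]), 24.13, np.float64(33.0)) [-87.80524986  15.28555191]
```

View pics/wrist12.png

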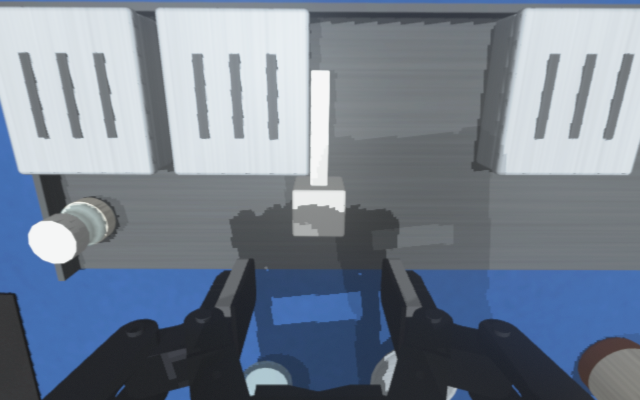

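The blade (320,128) lies flush along the middle box's right face, and the far box is still at (572,90). I'll go round to the far box's free side.

```bash
python3 - <<'E'
from plan import *
relt([(0,-390,.15,-6.75)])
E
python3 -m handwheel '[237,4,73,0,-90,0,105, 237,4,73,0,-90,0,105, 237,4,73,0,-90,0,105, 237,4,73,0,-90,0,105, 237,4,73,0,-90,0,105, 237,4,73,0,-90,0,105, 237,4,73,0,-90,0,105, 237,4,73,0,-90,0,105, 237,4,73,0,-90,0,105, 237,4,73,0,-90,0,105]'
python3 - <<'E'
from plan import *
relt([(0,-390,.15,-6.75),(0,-390,.04,-6.75)])
E
```

```text
t 20.18 tcp [556.6  16.3 151.8] toolx [-0.115 -0.993  0.001] head -96.6 tray [ -73.9 -153.3] F [-0.1  0.5 -0.6] g 0.65
[236.9   2.4  73.3] [ -0.16 -89.85   0.26] norm 248.0
clock: 21.02
eef_pos: [0.6012, -0.2276, 0.146]
ee_rot: [-0.689, 0.689, -0.16, 0.161]
ft_force: [-0.4, -0.2, -0.1]
grip_width: 0.589
t 21.02 tcp [ 601.2 -227.6  146. ] toolx [ 0.897 -0.441  0.001] head -26.19 tray [  -0.9 -390.3] F [-0.4 -0.2 -0.1] g 0.589
[ 0.8 -4.   0.6] [ -0.   -19.44   0.07] norm 4.0
[  0.7 106.    0.6] [ -0.   -19.44   0.07] norm 106.0
```

```bash
python3 -m handwheel '[1,10,0,0,-19.4,0,105, 1,20,0,0,-19.4,0,105, 1,40,0,0,-19.4,0,105, 1,75,0,0,-19.4,0,105, 1,103,0,0,-19.4,0,105, 1,105,0,0,-19.4,0,105, 1,105,0,0,-19.4,0,105]'
python3 - <<'E'
from plan import *
h=-6.75
relt([(0,-371,.04,h),(0,-260.4,.04,h)])
d=cam('wrist');cv2.imwrite('pics/wrist13.png',d['image'])
E
```

```text
clock: 21.6
eef_pos: [0.601, -0.2276, 0.0385]
ee_rot: [0.706, -0.705, 0.043, -0.041]
ft_force: [0.2, -0.3, -0.3]
grip_width: 0.582
t 21.6 tcp [ 601.  -227.6   38.5] toolx [ 0.993 -0.118 -0.004] head -6.8 tray [  -1.2 -390.3] F [ 0.2 -0.3 -0.3] g 0.582
[ 1.1 -1.5 19.4] [-0.07 -0.05 -0.21] norm 19.0
[  1.   -1.4 129.9] [-0.07 -0.05 -0.21] norm 130.0
```

View pics/wrist13.png

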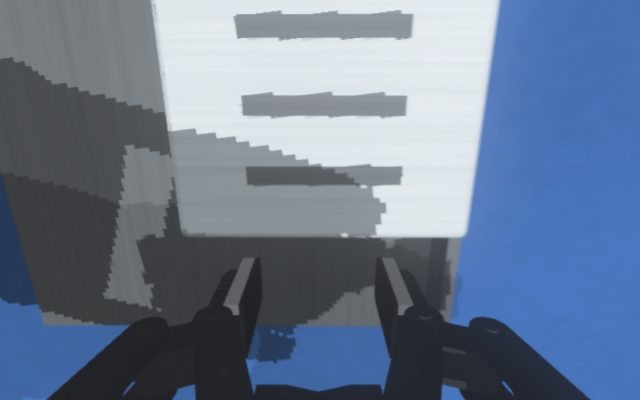

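```bash
python3 -m handwheel '[1,-1,12,0,0,0,105, 1,-1,19,0,0,0,105, 1,-1,25,0,0,0,105, 1,-1,33,0,0,0,105, 1,-1,41,0,0,0,105, 1,-1,49,0,0,0,105, 1,-1,57,0,0,0,105, 1,-1,65,0,0,0,105, 1,-1,73,0,0,0,105, 1,-1,80,0,0,0,105]'
python3 - <<'E'
from plan import *
relt([(0,-260.4,.04,-6.75)])
E
python3 -m handwheel '[0,0,8,0,0,0,105, 0,0,15,0,0,0,105, 0,0,22,0,0,0,105, 0,0,29,0,0,0,105, 0,0,35,0,0,0,105, 0,0,40,0,0,0,105, 0,0,42,0,0,0,105]'
python3 - <<'E'
from plan import *
relt([(0,-260.4,.04,-6.75)])
d=cam('wrist');cv2.imwrite('pics/wrist14.png',d['image'])
from meas import clusters
for n in ['scene','side']:
  d=cam(n); W=cloud(d)
  for c in clusters(W,.038,.0475,box=(.5,.75,-.25,.25),minpts=60): print(c, inv(*(c[2]/1000)))
E
```

```text
clock: 22.48
eef_pos: [0.6126, -0.1478, 0.0417]
ee_rot: [0.706, -0.706, 0.042, -0.042]
ft_force: [0.7, -2.9, 1.3]
grip_width: 0.588
t 22.48 tcp [ 612.6 -147.8   41.7] toolx [ 0.993 -0.118 -0.   ] head -6.78 tray [   1.  -309.7] F [ 0.7 -2.9  1.3] g 0.588
[-1.   1.7 49.3] [-0.01 -0.03 -0.02] norm 49.0
clock: 23.07
eef_pos: [0.6176, -0.1053, 0.0417]
ee_rot: [0.706, -0.706, 0.042, -0.042]
ft_force: [-0.5, -0.7, 0.9]
grip_width: 0.585
t 23.07 tcp [ 617.6 -105.3   41.7] toolx [ 0.993 -0.118 -0.   ] head -6.75 tray [   1.  -266.9] F [-0.5 -0.7  0.9] g 0.585
[-1.   1.7  6.5] [-0.02 -0.   -0.02] norm 7.0
(np.int32(1026), (269, 231), array([621.7, -60.4]), array([113.2, 104.1]), 83.1, np.float64(42.0)) [  -0.22421176 -221.86421462]
(np.int32(145), (306, 222), array([554.5,  16. ]), array([37.1, 37.7]), 85.38, np.float64(43.6)) [ -75.93826923 -153.89229762]
(np.int32(1098), (307, 246), array([634.4,  55.2]), array([ 95.7, 104.1]), 83.16, np.float64(42.0)) [  -1.1995655  -105.57277605]
(np.int32(1228), (346, 262), array([647.7, 159.2]), array([ 91.7, 102. ]), 82.39, np.float64(42.1)) [-0.21564436 -0.73040914]
(np.int32(938), (267, 184), array([621.9, -56.8]), array([113.5, 101. ]), 83.62, np.float64(42.6)) [  -0.4487327 -218.2656607]
(np.int32(1137), (249, 213), array([636.7,  59.7]), array([ 92.3, 100.5]), 82.33, np.float64(42.5)) [   0.55557366 -100.83363198]
(np.int32(172), (286, 204), array([556. ,  18.2]), array([39. , 34.7]), 82.54, np.float64(44.1)) [ -74.70724882 -151.53124092]
(np.int32(1446), (229, 244), array([649.2, 162. ]), array([ 90.9, 100.7]), 83.52, np.float64(42.5)) [0.94485361 2.22648864]
```

View pics/wrist14.png

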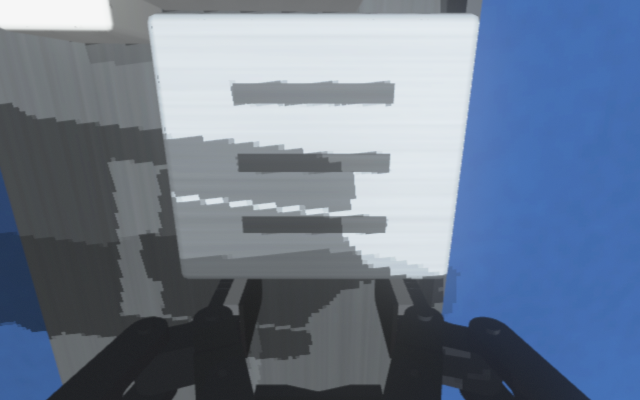

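```bash
python3 -m handwheel '[0,0,2,0,0,0,105, 0,0,4,0,0,0,105, 0,0,4.5,0,0,0,105, 0,0,4.5,0,0,0,105]'; python3 -m handwheel '[0,0,1,0,0,0,105, 0,0,1,0,0,0,105]';python3 -m handwheel '[0,0,0.7,0,0,0,105, 0,0,0.7,0,0,0,105]'
python3 - <<'E'
from plan import *
relt([(0,-260.4,.04,-6.75)])
E
```

```text
clock: 23.55
eef_pos: [0.618, -0.1013, 0.0415]
ee_rot: [0.706, -0.706, 0.042, -0.042]
ft_force: [-0.0, 0.3, -0.0]
grip_width: 0.588
clock: 23.72
eef_pos: [0.6181, -0.1003, 0.0415]
ee_rot: [0.706, -0.706, 0.042, -0.042]
ft_force: [-0.9, -0.1, -0.1]
grip_width: 0.587
clock: 23.88
eef_pos: [0.6182, -0.0995, 0.0415]
ee_rot: [0.706, -0.706, 0.042, -0.042]
ft_force: [-0.5, -0.4, -0.2]
grip_width: 0.591
t 23.88 tcp [618.2 -99.5  41.5] toolx [ 0.993 -0.118 -0.001] head -6.78 tray [   0.9 -261.1] F [-0.5 -0.4 -0.2] g 0.591
[-0.9  1.5  0.7] [-0.03 -0.03 -0.03] norm 2.0
```

```bash
python3 -m handwheel '[0,0,0.5,0,0,0,105, 0,0,0.5,0,0,0,105]'; python3 -m handwheel '[0,0,0.5,0,0,0,105, 0,0,0.5,0,0,0,105]'
python3 - <<'E'
from plan import *
relt([(0,-260.4,.04,-6.75)])
d=cam('wrist');cv2.imwrite('pics/wrist15.png',d['image'])
d=cam('side');cv2.imwrite('pics/side15.png',cv2.resize(d['image'][130:290,180:380],None,fx=3.5,fy=3.5))
d=cam('scene');cv2.imwrite('pics/scene15.png',cv2.resize(d['image'][190:300,200:400],None,fx=3.5,fy=3.5))
E
```

```text
clock: 24.05
eef_pos: [0.6183, -0.0991, 0.0415]
ee_rot: [0.706, -0.706, 0.042, -0.042]
ft_force: [-0.4, -2.3, 0.4]
grip_width: 0.59
clock: 24.22
eef_pos: [0.6183, -0.0988, 0.0415]
ee_rot: [0.706, -0.706, 0.042, -0.042]
ft_force: [-0.1, -2.3, 0.3]
grip_width: 0.589
t 24.22 tcp [618.3 -98.8  41.5] toolx [ 0.993 -0.118 -0.001] head -6.78 tray [   0.9 -260.4] F [-0.1 -2.3  0.3] g 0.589
[-0.9  1.5 -0. ] [-0.01 -0.03 -0.03] norm 2.0
```

View pics/scene15.png

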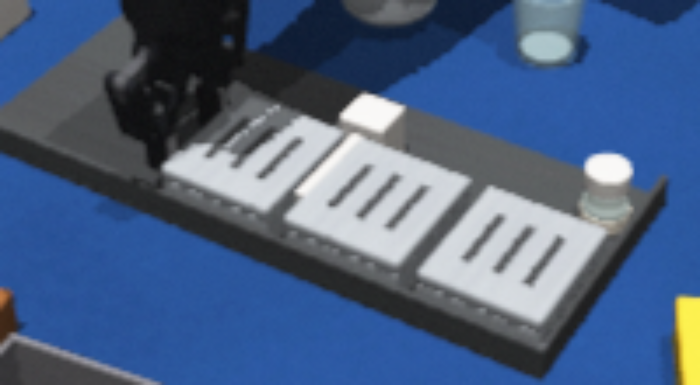

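View pics/side15.png

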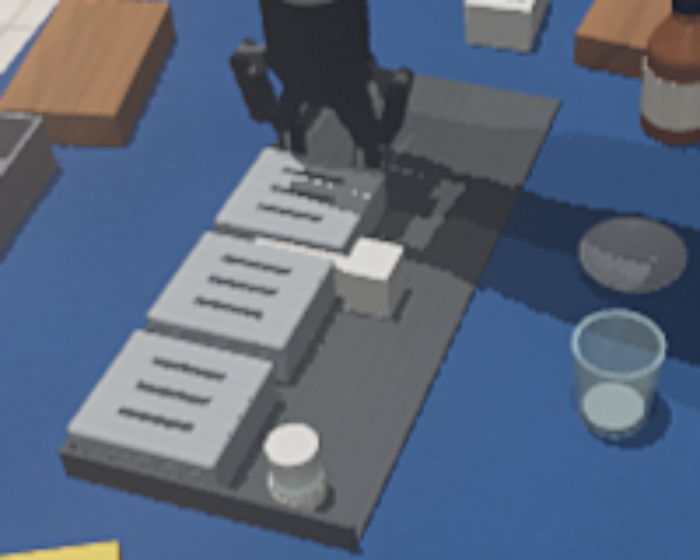

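The row looks closed, with the blade at (325,165) in the scene crop between the second and third boxes. The contact is light (2.3 N) at the expected stop. I'll back off and measure from above.

```bash
python3 -m handwheel '[0,0,-5,0,0,0,105, 0,0,-20,0,0,0,105, 0,-40,-25,0,0,0,105, 0,-80,-25,0,0,0,105, 0,-108,-25,0,20,0,100, 0,-108,-25,0,30,0,100, 0,-108,-25,0,30,0,100]'
python3 - <<'E'
from plan import *
relt([(-74,-153.4,.15,-96.65)])
E
```

```text
clock: 24.95
eef_pos: [0.616, -0.1248, 0.1519]
ee_rot: [0.685, -0.685, 0.174, -0.176]
ft_force: [-0.9, 0.2, 0.2]
grip_width: 0.606
t 24.95 tcp [ 616.  -124.8  151.9] toolx [ 0.878 -0.479  0.003] head -28.65 tray [   1.7 -286.5] F [-0.9  0.2  0.2] g 0.606
[-119.9    1.7   95.3] [-0.17 68.    0.12] norm 153.0
```

```bash
python3 -m handwheel '[-120,2,95,0,68,0,90, -120,2,95,0,68,0,90, -120,2,95,0,68,0,90, -120,2,95,0,68,0,90, -120,2,95,0,68,0,90, -120,2,95,0,68,0,90, -120,2,95,0,68,0,90, -120,2,95,0,68,0,90, -120,2,95,0,68,0,90, -120,2,95,0,68,0,90]';python3 -m handwheel '[0,0,0,0,0,0,90, 0,0,0,0,0,0,90]'
python3 - <<'E'
from plan import *
relt([(-74,-153.4,.15,-96.65)])
d=cam('wrist');cv2.imwrite('pics/wrist16.png',d['image'])
W=cloud(d)
from meas import clusters
for c in clusters(W,.038,.0475,box=(.5,.75,-.25,.25),minpts=60): print(c, inv(*(c[2]/1000)))
for c in clusters(W,.03,.037,box=(.5,.75,-.25,.25),minpts=60): print(c, inv(*(c[2]/1000)))
E
```

```text
clock: 25.78
eef_pos: [0.5563, 0.0152, 0.1497]
ee_rot: [-0.469, 0.467, -0.529, 0.531]
ft_force: [0.6, -0.3, 0.6]
grip_width: 0.65
clock: 25.95
eef_pos: [0.5563, 0.0144, 0.1498]
ee_rot: [-0.47, 0.468, -0.529, 0.53]
ft_force: [0.4, -0.7, 0.7]
grip_width: 0.649
t 25.95 tcp [556.3  14.4 149.8] toolx [-0.122 -0.993 -0.   ] head -96.98 tray [ -74.  -155.2] F [ 0.4 -0.7  0.7] g 0.649
[-1.8 -0.2 -0. ] [-0.19 -0.33 -0.02] norm 2.0
(np.int32(25362), (398, 86), array([624.5, -43.5]), array([90.3, 99.8]), 83.14, np.float64(42.5)) [   0.5699979  -204.75225298]
(np.int32(23252), (68, 91), array([648.2, 158.9]), array([ 91. , 100.2]), 82.96, np.float64(42.5)) [ 0.31615109 -0.96956098]
(np.int32(25225), (229, 86), array([636.5,  57.7]), array([89.9, 99.1]), 83.17, np.float64(42.5)) [   0.59203477 -102.84327637]
(np.int32(2657), (314, 211), array([555.7,  16.2]), array([35.7, 34.2]), 84.05, np.float64(44.5)) [ -74.77009456 -153.55263905]
(np.int32(408), (69, 228), array([562.3, 184.1]), array([30.9, 13.7]), 20.12, np.float64(43.6)) [-87.95037178  13.9593017 ]
(np.int32(443), (138, 85), array([643.1, 115.5]), array([ 3. , 97.9]), 83.2, np.float64(34.8)) [  0.35262501 -44.66817274]
(np.int32(2322), (314, 127), array([606.8,   4.2]), array([35.1, 78.6]), 74.93, np.float64(34.5)) [ -22.61384764 -159.46329952]
(np.int32(272), (77, 223), array([561.7, 185.4]), array([27.4, 12.9]), 18.41, np.float64(33.1)) [-88.69901147  15.17976825]
```

View pics/wrist16.png

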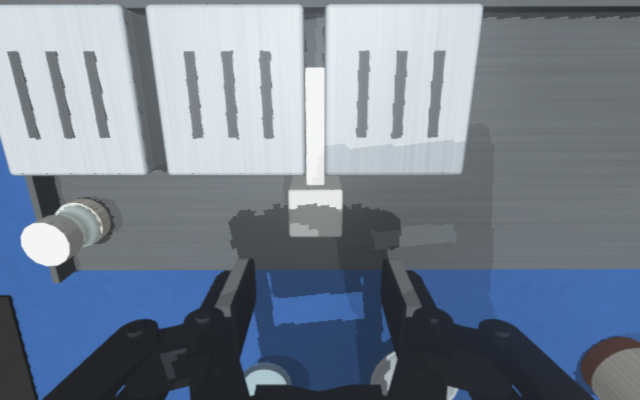

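The blade (315,125) is snug between the second and third boxes. Both spacings read 101.9 mm and all three boxes are square to the rim, so step 2 is met. Next I'll grip the gauge and lift it out.

```bash
python3 -m handwheel '[-2.5,0,0,0,-0.2,0,90, -2.5,35,0,0,-0.2,0,90, -2.5,75,0,0,-0.2,0,90, -2.5,98,0,0,-0.2,0,90, -2.5,102,0,0,-0.2,0,90,-2.5,102,0,0,-0.2,0,90]';python3 - <<'E'
from plan import *
relt([(-73.5,-152.7,.047,-96.75)])
E
```

```text
clock: 26.5
eef_pos: [0.5565, 0.0171, 0.0469]
ee_rot: [-0.47, 0.47, -0.528, 0.528]
ft_force: [0.8, -0.2, 0.9]
grip_width: 0.647
t 26.5 tcp [556.5  17.1  46.9] toolx [-0.116 -0.993 -0.   ] head -96.67 tray [ -74.1 -152.6] F [ 0.8 -0.2  0.9] g 0.647
[ 0.1 -0.1  0.6] [-0.05  0.08 -0.01] norm 1.0
```

```bash
python3 -m handwheel '[0,0,0,0,0,0,150, 0,0,0,0,0,0,255, 0,0,0,0,0,0,255, 0,0,0,0,0,0,255, 0,0,0,0,0,0,255, 0,0,0,0,0,0,255]'; python3 -m handwheel '[0,-2,0,0,0,0,255, 0,-6,0,0,0,0,255, 0,-15,0,0,0,0,255, 0,-30,0,0,0,0,255, 0,-50,0,0,0,0,255, 0,-80,0,0,0,0,255, 0,-105,0,0,0,0,255, 0,-105,0,0,0,0,255, 0,-105,0,0,0,0,255]';python3 - <<'E'
from plan import *
rel([(.4103,.3728,.15,-81.9),(.4103,.3728,.05,-81.9)])
d=cam('wrist');cv2.imwrite('pics/wrist17.png',d['image'])
W=cloud(d)
from meas import clusters
for c in clusters(W,.038,.0475,box=(.5,.75,-.25,.25),minpts=60): print(c, inv(*(c[2]/1000)))
s=status.sense(); L=(W-s['eef_pos'])@q2R(s['ee_rot'])*1000
m=(d['image'].min(-1)>110)&(abs(L[...,0])<12)&(L[...,1]>4)&(L[...,1]<16)&(L[...,2]>25)&(L[...,2]<95)
print(cv2.minAreaRect(L[m][:,[0,2]].astype(np.float32)),np.percentile(L[m][:,2],99.8),np.median(L[m][:,1]))
E
```

```text
clock: 27.0
eef_pos: [0.5575, 0.0171, 0.049]
ee_rot: [-0.471, 0.469, -0.527, 0.529]
ft_force: [-0.7, -0.4, 7.4]
grip_width: 0.412
clock: 27.75
eef_pos: [0.5576, 0.0171, 0.1559]
ee_rot: [-0.472, 0.468, -0.526, 0.53]
ft_force: [-0.1, 0.2, -1.2]
grip_width: 0.411
t 27.75 tcp [557.6  17.1 155.9] toolx [-0.116 -0.993 -0.001] head -96.64 tray [ -73.  -152.5] F [-0.1  0.2 -1.2] g 0.411
[-336.3    4.7 -187.5] [ -0.43 -14.74   0.02] norm 385.0
[-336.2  104.7 -188.2] [ -0.43 -14.74   0.02] norm 399.0
(np.int32(23514), (76, 90), array([648.6, 159.1]), array([ 91.9, 100.1]), 83.43, np.float64(42.4)) [ 0.68987099 -0.72393233]
(np.int32(23161), (234, 87), array([636.7,  58.5]), array([ 90.2, 100.3]), 82.64, np.float64(42.5)) [   0.69661854 -102.02531413]
(np.int32(22954), (403, 88), array([624.5, -43.7]), array([89.6, 99.3]), 83.64, np.float64(42.5)) [   0.59350538 -204.95086668]
(np.int32(377), (79, 225), array([562.8, 184.4]), array([30.8, 13.4]), 23.7, np.float64(43.6)) [-87.48909877  14.31599093]
((0.8752517700195312, 57.84280014038086), (65.69886779785156, 12.030725479125977), 89.57823944091797) 90.61116706692854 13.047994595016803
```

View pics/wrist17.png

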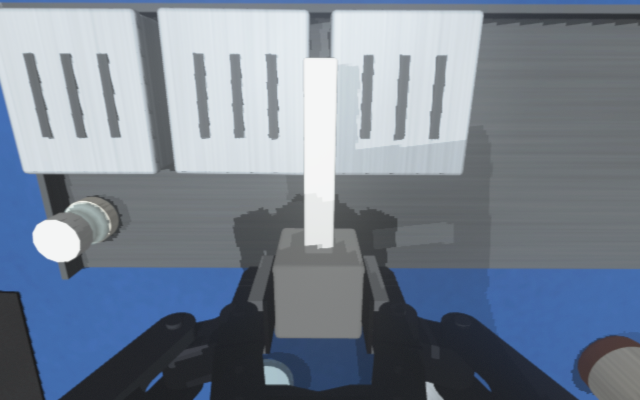

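The wrist view shows all three boxes in place after the lift, with spacings of 101.3 and 102.9 mm, and the blade is free. I'll return the gauge to the mat.

```bash
python3 -m handwheel '[-336,5,-186,0,-14.7,0,255, -336,5,-186,0,-14.7,0,255, -336,5,-186,0,-14.7,0,255, -336,5,-186,0,-14.7,0,255, -336,5,-186,0,-14.7,0,255, -336,5,-186,0,-14.7,0,255, -336,5,-186,0,-14.7,0,255, -336,5,-186,0,-14.7,0,255, -336,5,-186,0,-14.7,0,255, -336,5,-186,0,-14.7,0,255]';python3 -m handwheel '[0,0,0,0,0,0,255, 0,30,0,0,0,0,255, 0,70,0,0,0,0,255, 0,80,0,0,0,0,255, 0,80,0,0,0,0,255]'
python3 - <<'E'
from plan import *
rel([(.412,.3738,.047,-81.9)])
d=cam('wrist');cv2.imwrite('pics/wrist18.png',d['image'])
E
```

```text
clock: 28.63
eef_pos: [0.4081, 0.3763, 0.1474]
ee_rot: [0.535, -0.534, 0.462, -0.464]
ft_force: [-0.2, 0.2, -1.2]
grip_width: 0.407
clock: 29.05
eef_pos: [0.4074, 0.3743, 0.0643]
ee_rot: [-0.533, 0.536, -0.462, 0.463]
ft_force: [-0.4, -0.3, -0.4]
grip_width: 0.409
t 29.05 tcp [407.4 374.3  64.3] toolx [ 0.143 -0.99   0.005] head -81.79 tray [-264.1  184.7] F [-0.4 -0.3 -0.4] g 0.409
[ 1.1 17.3  4.5] [0.17 0.11 0.26] norm 18.0
```

View pics/wrist18.png

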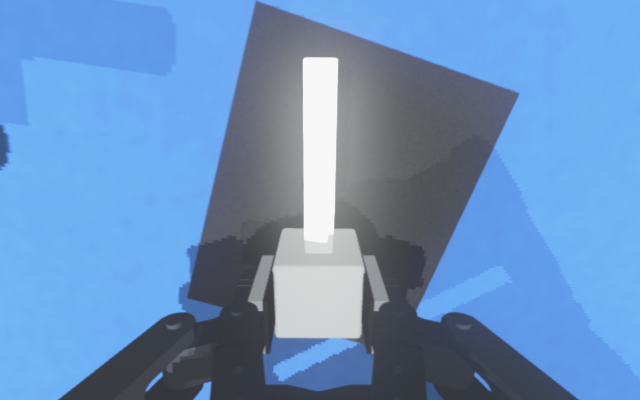

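The gauge is over the mat, with the head at (318,285) and the blade well inside it. I'll shift it a few mm towards the centre and set it down.

```bash
python3 -m handwheel '[1,8,8,0,0,0.3,255, 1,13,9,0,0,0.3,255, 1,15,9,0,0,0.3,255, 1,15,9,0,0,0.3,255]'; python3 -m handwheel '[0,1,0,0,0,0,255, 0,1.5,0,0,0,0,255, 0,1.5,0,0,0,0,255]'
python3 - <<'E'
from plan import *
rel([])
E
```

```text
clock: 29.43
eef_pos: [0.4178, 0.3754, 0.0519]
ee_rot: [0.535, -0.534, 0.464, -0.462]
ft_force: [-0.4, 0.6, -1.3]
grip_width: 0.406
clock: 29.68
eef_pos: [0.4177, 0.3755, 0.0506]
ee_rot: [0.535, -0.534, 0.464, -0.462]
ft_force: [-0.9, 0.1, -1.1]
grip_width: 0.405
t 29.68 tcp [417.7 375.5  50.6] toolx [ 0.143 -0.99  -0.003] head -81.8 tray [-254.  187.] F [-0.9  0.1 -1.1] g 0.405
```

```bash
python3 -m handwheel '[0,1.5,0,0,0,0,255, 0,2.5,0,0,0,0,255, 0,2.5,0,0,0,0,255]'; python3 -m handwheel '[0,0.8,0,0,0,0,255, 0,1,0,0,0,0,255, 0,1,0,0,0,0,255]'
python3 - <<'E'
from plan import *
rel([])
E
```

```text
clock: 29.93
eef_pos: [0.4176, 0.3755, 0.0479]
ee_rot: [0.535, -0.534, 0.464, -0.462]
ft_force: [-0.5, -1.1, -0.7]
grip_width: 0.407
clock: 30.18
eef_pos: [0.4176, 0.3755, 0.0471]
ee_rot: [0.535, -0.534, 0.464, -0.462]
ft_force: [-0.4, -0.3, 0.0]
grip_width: 0.412
t 30.18 tcp [417.6 375.5  47.1] toolx [ 0.143 -0.99  -0.003] head -81.79 tray [-254.1  187.1] F [-0.4 -0.3  0. ] g 0.412
```

Fz has risen from -1.1 to 0, so the gauge is touching down. I'll release and lift away.

```bash
python3 -m handwheel '[0,0.5,0,0,0,0,255, 0,0.5,0,0,0,0,90, 0,0.5,0,0,0,0,60, 0,0.5,0,0,0,0,60, 0,0.5,0,0,0,0,60, 0,-20,0,0,0,0,60, 0,-60,0,0,0,0,60, 0,-100,0,0,0,0,60, 0,-130,0,0,0,0,60, 0,-130,0,0,0,0,60]'; python3 -m handwheel '[0,0,-60,0,0,0,60, 0,0,-60,0,0,0,60, 0,0,-60,0,0,0,60]'
python3 - <<'E'
from plan import *
rel([])
from meas import clusters
for n in ['scene','side']:
  d=cam(n); W=cloud(d); cv2.imwrite(f'pics/{n}20.png',d['image'])
  print(n)
  for c in clusters(W,.038,.0475,box=(.35,.75,-.25,.45),minpts=60): print(c, inv(*(c[2]/1000)))
  for c in clusters(W,.028,.036,box=(.38,.55,.3,.45),minpts=60): print(c)
  for c in clusters(W,.002,.006,box=(.3,.55,.25,.5),minpts=300): print('mat',c)
E
```

```text
clock: 31.02
eef_pos: [0.4192, 0.3765, 0.1836]
ee_rot: [0.539, -0.53, 0.463, -0.463]
ft_force: [0.7, -0.0, -0.0]
grip_width: 0.768
clock: 31.27
eef_pos: [0.3574, 0.3677, 0.1832]
ee_rot: [0.539, -0.531, 0.463, -0.462]
ft_force: [0.8, -1.0, -0.3]
grip_width: 0.768
t 31.27 tcp [357.4 367.7 183.2] toolx [ 0.144 -0.99  -0.008] head -81.71 tray [-313.   172.2] F [ 0.8 -1.  -0.3] g 0.768
scene
(np.int32(995), (272, 233), array([623.1, -43.4]), array([ 92.1, 102.7]), 83.11, np.float64(42.0)) [  -0.83205167 -204.8174985 ]
(np.int32(137), (461, 226), array([414.5, 373.8]), array([40.1, 34. ]), 9.03, np.float64(41.8)) [-257.02273402  184.97236064]
(np.int32(1092), (308, 247), array([636.3,  59.1]), array([ 90.8, 102.6]), 82.54, np.float64(42.2)) [   0.22886872 -101.47648801]
(np.int32(1232), (346, 262), array([648.3, 158.9]), array([ 91.1, 104. ]), 82.65, np.float64(42.0)) [ 0.41545793 -0.95780724]
(np.int32(146), (459, 241), array([459. , 385.8]), array([91.2, 34.9]), 17.21, np.float64(32.2))
mat (np.int32(915), (453, 243), array([427.6, 366.4]), array([131.8, 171.6]), 81.93, np.float64(3.1))

[... 506 characters left out ...]
66]
(np.int32(85), (190, 302), array([670.8, 314.6]), array([16.9, 53.9]), 47.75, np.float64(38.6)) [  4.45892543 156.30754295]
(np.int32(61), (202, 311), array([637.4, 329.2]), array([23.4, 36.7]), 12.67, np.float64(38.7)) [-30.42560703 166.88059335]
(np.int32(74), (175, 313), array([687.9, 343.2]), array([30.4, 30. ]), 66.06, np.float64(38.6)) [ 18.07882648 186.71919032]
(np.int32(419), (314, 355), array([416.4, 376.2]), array([34. , 36.5]), 6.44, np.float64(42.3)) [-255.4179937   187.57904599]
(np.int32(328), (282, 356), array([470.5, 383.6]), array([74.1, 12.9]), 7.54, np.float64(32.2))
mat (np.int32(3084), (308, 361), array([428. , 367.2]), array([131.5, 162. ]), 80.64, np.float64(3.0))
```

View pics/scene20.png

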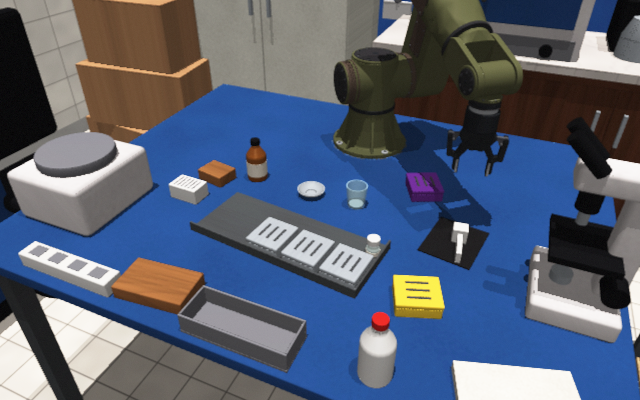

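View pics/side20.png

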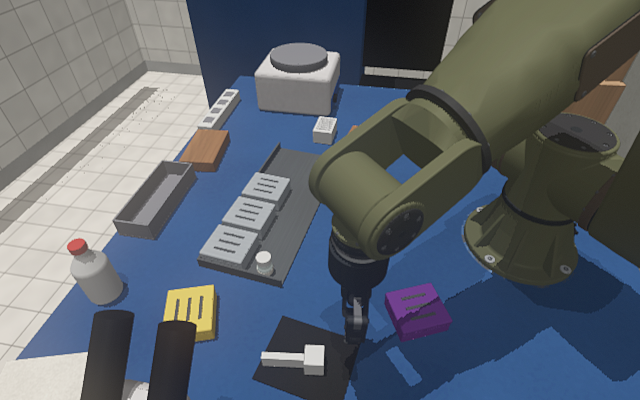

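Run:
```python
from cell import hand_in
print(hand_in())
```

```text
the job is handed in; nothing more can be done
None
```

The job is done and handed in at about 31 s on the robot clock; no verdict was reported.

I pushed both loose boxes square against the rear rim. I then set the first against the corner box and the second against the first, using the gauge blade both times. After that I lifted the gauge out and stood it back on the mat.

**While the blade was in:** the wrist camera showed box spacings of 102.2 mm for the first box and 101.9 mm for the second. Both are almost exactly a blade's gap.

**After the gauge was lifted out:** the cameras read these centre spacings, where 99 to 105 mm is allowed:

| Camera | Corner to first box (mm) | First to second box (mm) |
|---|---|---|
| Wrist | 101.3 | 102.9 |
| Side | 101.2 | 102.9 |
| Scene | 100.5 | 103.3 |

So lifting it out shifted the first box about 0.6 mm towards the corner. The cameras differ by up to 0.8 mm, within their calibration.

**Other final checks:**
- **Boxes:** depth and squareness read the same as the corner box within about 1 mm and 1.5° (0.026 rad).
- **Gauge:** it stands upright, with head and blade well inside the mat.
- **Corner box:** its reading stayed within about 1 mm of the start.
- **Bystanders:** those I could see in the last pictures look unmoved; I did not measure them.

No check failed.

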